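# Lay a graded set of silver spoons in the presentation tray

## Robot

A 7-joint arm with a two-finger parallel gripper is mounted at the origin on the work surface. World frame = base frame: x ahead of the robot, y to its left, z up, the work surface at z = 0. Lengths are in mm, angles in rad, forces in N, time in s.
With the tool pointing down it reaches from about 400 to 875 mm from the base axis. Payload 4.4 kg.
Tool frame: the origin (TCP) lies at the very end of the fingers, on their centre line; the grasp point (between the pads) lies 19 mm behind it; z points along the fingers, y is the direction in which the jaws open and shut (so a half turn about z gives the same grasp; the last joint's range is limited). The gripper opens to 85 mm and grips with 20 to 120 N. Pads are 22 mm wide; open, the fingers measure 114 mm over their backs; the gripper's body (76 mm by 85 mm) begins 54 mm behind the grasp point. The pads swing forward as they close: fully open they stand 13 mm farther back than shut.
Start: joints at [-1.328, 0.628, 0.038, 1.517, -0.027, 0.996, -0.02], TCP at [197.521, 619.276, 231.313] pointing down, gripper open.
Joint ranges: [-3.06, 3.06], [-0.37, 2.12], [-1.25, 1.32], [0.18, 2.47], [-1.1, 4.24], [0.23, 1.98], [-2.94, 2.94]. Speed limits (rad/s): [2.57, 2.57, 3.14, 3.14, 3.14, 3.14, 3.14].

## Interface

Orientations are given as [roll, pitch, yaw] about the fixed x, y, z axes, in that order (R = Rz(yaw) Ry(pitch) Rx(roll)).
In Python, from cell import read_state, get_image, calibration, finish_job gives the robot as it stands. The module is installed in compiled form; this text tells all that it offers.
- The arm moves only by the tool apply_moves, never from a script. Its argument "increments" is a list of rows, each an object of numbers: "tx", "ty", "tz": the shift along the world's x, y, z in m; "rx", "ry", "rz": the turn, a rotation vector about the world's x, y, z in units of 5 degrees (1.0 is 5 degrees); "claw": the finger opening in m, from 0 to 0.0854. In form: [{"tx": .., "ty": .., "tz": .., "rx": .., "ry": .., "rz": .., "claw": ..}, ...]. A call has 1 to 12 rows; each row is the pose to reach, as a shift and turn from the pose commanded when the call began; what a row does not reach only later rows make up. A row lasts 1/10 s, in which the tool goes at most 50 mm and 8.59 degrees, less where a joint would pass 70% of its speed; a pose out of reach is approached as far as the arm can. A call with a gripper value outside its range is refused whole. The fingers move at their own pace and stop on an object; the grip force is fixed at half the most. Time passes only in rows, so rows that repeat a pose let the fingers close. It gives the time, the measured TCP pose, the force and the opening at its end, in the units of the state.
- read_state(): the state, without advancing time (a new reading comes with each control period).
- get_image(name): name is "side" or "top"; returns the picture (384x512x3 uint8, red, green, blue); there is no depth.
- calibration(name): a dict with "camera_matrix" (3x3 intrinsics, pixels), "origin" and "attitude" of the camera in the world. Camera axes: x right, y up, looking along -z (the intrinsics and any distortion apply to the point x, -y, -z); pixel columns grow to the right and rows downward; lengths in mm; the calibration is good to about 2 mm. A picture is of the moment at which its call begins. calibration takes no time and is no camera call.
- finish_job(): hands the job in, once; it reports no verdict.
The state is a dict: "clock": time; "qpos": joint angles; "qd": joint speeds; "tau": joint torques, N m; "eef_pos": TCP position; "tool_rot": TCP orientation; "force": force on the tool from outside, world axes, zero at the start; "torque": the same for the moment, N m; "width": finger opening in mm.
Only numpy, scipy, OpenCV 4.12 (cv2) and the standard library are available. Lean on these libraries where they do the work, as an engineer would, in place of code of your own. Each camera call takes 0.05 s, during which the arm holds its last target. There are 200 camera calls.

## Task

Lay the four loose silver spoons in the felt-lined tray in order of length, one in each notch of the wooden bar, from the longest next to the ladle down to the shortest next to the fork. Each should lie flat, bowl up, straight, with its handle down in the notch and its bowl on the same side of the bar as the ladle's. Leave the ladle and the fork as they lie.

Things in the scene. Friction and masses are not known exactly. Their poses are not given: they have to be found in the camera images.
- spoon_a: loose silver dessert spoon, second longest of the four: 168 mm long, about 48 g, bowl up; bowl 60 long, 37 wide, 10.5 deep; handle 3.6 thick. Origin: bench level under the handle's balance point, the place to grip; x to the bowl, z up. Bowl tip x = +85, neck +25, handle end -83 (touches the bench, as does the bowl). Over the origin the handle is 10 wide, its underside 9 high; at x = -44, 6 high.
- spoon_b: loose silver coffee spoon, shortest of the four: 118 mm long, about 22 g, bowl up; bowl 40 long, 25 wide, 8 deep; handle 3.6 thick. Origin: bench level under the handle's balance point, the place to grip; x to the bowl, z up. Bowl tip x = +54, neck +14, handle end -64 (touches the bench, as does the bowl). Over the origin the handle is 9 wide, its underside 7 high; at x = -44, 4 high.
- spoon_c: loose silver tablespoon, longest of the four: 198 mm long, about 70 g, bowl up; bowl 70 long, 43 wide, 12 deep; handle 3.6 thick. Origin: bench level under the handle's balance point, the place to grip; x to the bowl, z up. Bowl tip x = +100, neck +30, handle end -98 (touches the bench, as does the bowl). Over the origin the handle is 10 wide, its underside 10 high; at x = -44, 7 high.
- spoon_d: loose silver teaspoon, second shortest of the four: 142 mm long, about 34 g, bowl up; bowl 50 long, 31 wide, 9 deep; handle 3.6 thick. Origin: bench level under the handle's balance point, the place to grip; x to the bowl, z up. Bowl tip x = +69, neck +19, handle end -73 (touches the bench, as does the bowl). Over the origin the handle is 9.5 wide, its underside 8 high; at x = -44, 5 high.
- notch_1: end piece of a light wooden bar of four abutting pieces, fixed across a dark felt-lined tray. Each piece is 54 mm along y, 14 along x, 16 high, with a notch in its middle 22 wide at the bottom, 32 at the top, open down to a 2 mm base. Origin: middle of its underside, at felt level; x across the bar to where the bowls lie, y along the bar from notch_4 to notch_1, z up.
- notch_2: second piece of the bar, 54 mm beside notch_1, same shape and frame. The tray is 240 by 356 mm inside; its felt floor is flat, 10 mm above the bench, its walls 8 mm thick and 40 mm high above the bench. Inside, the felt reaches 76 mm from the bar's middle on the -x side, 164 mm on the +x side.
- notch_3: third piece of the bar, 54 mm beside notch_2, same shape and frame as notch_1. A spoon lies well in a notch with its origin 44 mm along +x from the notch's origin (30 to 58 mm will do) and at felt level, its handle across the bar inside the notch.
- notch_4: other end piece of the bar, 54 mm beside notch_3, same shape and frame as notch_1. notch_1 and notch_4 are each 97 mm from the tray's side walls.
- ladle: silver sauce ladle, 185 mm long, round bowl 54 wide and 22 deep, loose, lying on the felt beside one end of the bar, 62 mm from the nearest notch; at some starts by notch_1, at others by notch_4. Not to be moved. Origin at felt level under its handle, 28 mm behind the neck; x to the bowl, the way the spoons' bowls must point.
- fork: small silver cake fork, 150 mm long, 18 wide, three tines, loose, lying on the felt beside the other end of the bar, 62 mm from the nearest notch. Not to be moved. Origin at felt level under its handle, 20 mm behind the neck; x to the tines.
Mind the look-alikes: they are no part of the job. What is shaped like the spoon_b but blue is not meant.

How it is judged (in metres and radians):
At the end, for the whole second after the job is handed in: The four spoons lie at rest in the four notches, longest beside the ladle to shortest beside the fork: each bowl up (within 0.12 rad), pointing as the notch's x axis (within 0.17 rad), its origin 30 to 58 mm along x from that of its notch, within 12 mm of it sideways and within 4 mm of felt level (((y of ladle in the frame of notch_1 above 0 m and (x of spoon_c in the frame of notch_1 between 0.03 and 0.058 m and x of notch_1 in the frame of spoon_c below -0.015 m and y of spoon_c in the frame of notch_1 between -0.012 and 0.012 m and z of spoon_c in the frame of notch_1 between -0.004 and 0.004 m and angle between the x axis of spoon_c and the x axis of notch_1, either way round below 0.17 rad) and (x of spoon_a in the frame of notch_2 between 0.03 and 0.058 m and x of notch_2 in the frame of spoon_a below -0.015 m and y of spoon_a in the frame of notch_2 between -0.012 and 0.012 m and z of spoon_a in the frame of notch_2 between -0.004 and 0.004 m and angle between the x axis of spoon_a and the x axis of notch_2, either way round below 0.17 rad) and (x of spoon_d in the frame of notch_3 between 0.03 and 0.058 m and x of notch_3 in the frame of spoon_d below -0.015 m and y of spoon_d in the frame of notch_3 between -0.012 and 0.012 m and z of spoon_d in the frame of notch_3 between -0.004 and 0.004 m and angle between the x axis of spoon_d and the x axis of notch_3, either way round below 0.17 rad) and (x of spoon_b in the frame of notch_4 between 0.03 and 0.058 m and x of notch_4 in the frame of spoon_b below -0.015 m and y of spoon_b in the frame of notch_4 between -0.012 and 0.012 m and z of spoon_b in the frame of notch_4 between -0.004 and 0.004 m and angle between the x axis of spoon_b and the x axis of notch_4, either way round below 0.17 rad)) or (y of ladle in the frame of notch_1 below 0 m and (x of spoon_b in the frame of notch_1 between 0.03 and 0.058 m and x of notch_1 in the frame of spoon_b below -0.015 m and y of spoon_b in the frame of notch_1 between -0.012 and 0.012 m and z of spoon_b in the frame of notch_1 between -0.004 and 0.004 m and angle between the x axis of spoon_b and the x axis of notch_1, either way round below 0.17 rad) and (x of spoon_d in the frame of notch_2 between 0.03 and 0.058 m and x of notch_2 in the frame of spoon_d below -0.015 m and y of spoon_d in the frame of notch_2 between -0.012 and 0.012 m and z of spoon_d in the frame of notch_2 between -0.004 and 0.004 m and angle between the x axis of spoon_d and the x axis of notch_2, either way round below 0.17 rad) and (x of spoon_a in the frame of notch_3 between 0.03 and 0.058 m and x of notch_3 in the frame of spoon_a below -0.015 m and y of spoon_a in the frame of notch_3 between -0.012 and 0.012 m and z of spoon_a in the frame of notch_3 between -0.004 and 0.004 m and angle between the x axis of spoon_a and the x axis of notch_3, either way round below 0.17 rad) and (x of spoon_c in the frame of notch_4 between 0.03 and 0.058 m and x of notch_4 in the frame of spoon_c below -0.015 m and y of spoon_c in the frame of notch_4 between -0.012 and 0.012 m and z of spoon_c in the frame of notch_4 between -0.004 and 0.004 m and angle between the x axis of spoon_c and the x axis of notch_4, either way round below 0.17 rad))) and angle between each of spoon_c, spoon_a, spoon_d, spoon_b's own z axis and vertical below 0.12 rad and linear speed of each of spoon_c, spoon_a, spoon_d, spoon_b below 0.02 m/s and angular speed of each of spoon_c, spoon_a, spoon_d, spoon_b below 0.3 rad/s); the robot touches nothing.
It fails at once if the ladle in the tray is moved more than 15 mm (distance of ladle from where it was at the start of the episode above 0.015 m).
It fails at once if the fork in the tray is moved more than 15 mm (distance of fork from where it was at the start of the episode above 0.015 m).
It also fails if it takes over 115 s, if anything falls off the work surface, if the arm or the gripper's body presses on something with over 40 N, if the wrist force passes 120 N, or if a joint passes its speed limit or range.

## Working session

There is one attempt and no reset: what is moved stays moved. The work goes in short steps, Python scripts to look and compute and a tool call to move; the robot and the scene stay as the last step left them, time stands still between calls to the robot, and variables do not carry over. Pictures are saved under pics/ and viewed, about 12 in all and at most 16, crops included, and the job is handed in when it is done.

Besides the shell and the picture viewer there is one more tool, called as name(argument=value, ...), one argument or row to a line, values as JSON. apply_moves: Moves the arm, as the interface text tells. Its arguments: {"type":"object","properties":{"increments":{"type":"array"}},"required":["increments"]}

```bash
mkdir -p pics; python3 - <<'E'
from cell import *
import cv2
for n in("top","side"):
    c=calibration(n);print(n,c)
    cv2.imwrite(f"pics/{n}0.png",cv2.resize(get_image(n)[:,:,::-1],(800,600),interpolation=cv2.INTER_CUBIC))
print(read_state())
E
```

```text
top {'camera_matrix': array([[352.87288879,   0.        , 254.70200749],
       [  0.        , 352.87288879, 186.06465602],
       [  0.        ,   0.        ,   1.        ]]), 'origin': array([476.39391333,  40.30384184, 910.13285847]), 'attitude': array([ 0.12619098,  0.0173202 , -1.56693158])}
side {'camera_matrix': array([[440.36714758,   0.        , 263.03240681],
       [  0.        , 440.36714758, 192.17362056],
       [  0.        ,   0.        ,   1.        ]]), 'origin': array([359.46507237, 806.11641546, 917.89948322]), 'attitude': array([ 0.74277474, -0.00479145, -2.87172082])}
{'clock': 0.1, 'qpos': array([-1.32781367,  0.62923928,  0.0384467 ,  1.51825484, -0.02697648,
        0.99629704, -0.01998121]), 'qd': array([ 0.00209728, -0.00107715,  0.00062331, -0.00183078, -0.00155543,
       -0.00112869, -0.00129739]), 'tau': array([ 3.78825134e-03, -5.64531505e+01,  1.23086058e+00, -1.93974102e+01,
        1.13270996e-02,  5.46884519e-03,  3.40890085e-05]), 'eef_pos': array([197.34525536, 618.74040912, 230.49459914]), 'tool_rot': array([-3.13991257e+00,  3.66458835e-05,  2.83284035e+00]), 'force': array([ 0.0120472 , -0.32778849, -0.30106645]), 'torque': array([0.00789517, 0.01759275, 0.02917367]), 'width': 85.71974450014255}
```

View pics/top0.png

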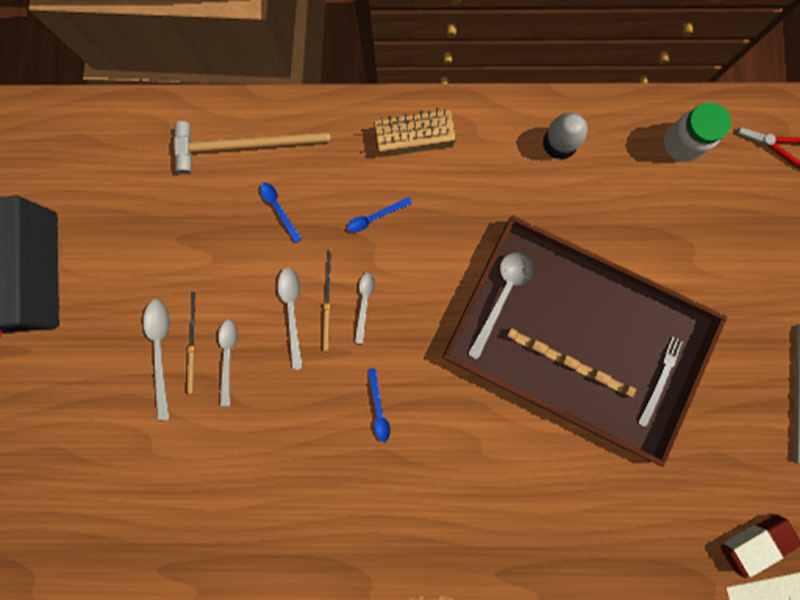

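View pics/side0.png

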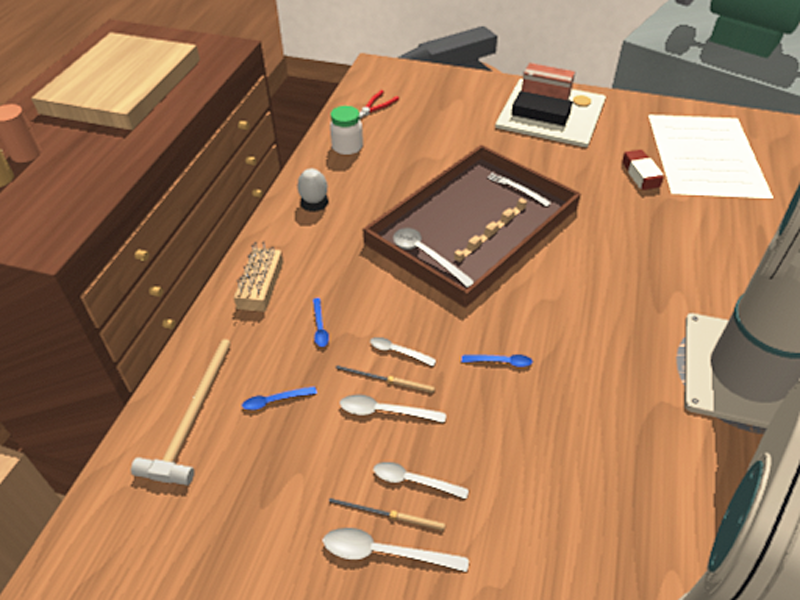

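```bash
cat > h.py <<'E'
from cell import *
import cv2, numpy as np
from scipy.spatial.transform import Rotation as R
C={n:calibration(n) for n in("top","side")}
def ray(n,u,v):
    c=C[n];K=c["camera_matrix"]
    d=np.array([(u-K[0,2])/K[0,0],-(v-K[1,2])/K[1,1],-1])
    return c["origin"],R.from_euler("xyz",c["attitude"]).apply(d)
def plane(n,u,v,z):
    o,d=ray(n,u,v);return o+d*(z-o[2])/d[2]
def proj(n,p):
    c=C[n];q=R.from_euler("xyz",c["attitude"]).inv().apply(np.asarray(p,float)-c["origin"])
    K=c["camera_matrix"];return K[0,0]*q[0]/-q[2]+K[0,2],K[1,1]*-q[1]/-q[2]+K[1,2]
def tri(a,b):
    o1,d1=ray("top",*a);o2,d2=ray("side",*b);d1/=np.linalg.norm(d1);d2/=np.linalg.norm(d2)
    s=np.linalg.lstsq(np.c_[d1,-d2],o2-o1,rcond=None)[0]
    p,q=o1+s[0]*d1,o2+s[1]*d2;return (p+q)/2,np.linalg.norm(p-q)
def crop(im,x,y,w,h,k,f):  # enlarged crop, name f
    cv2.imwrite(f,cv2.resize(im[y:y+h,x:x+w,::-1],None,fx=k,fy=k,interpolation=cv2.INTER_CUBIC))
def blobs(im):
    hsv=cv2.cvtColor(im,cv2.COLOR_RGB2HSV);m=((hsv[...,1]<50)&(hsv[...,2]>105)).astype("uint8")
    n,l,s,c=cv2.connectedComponentsWithStats(m)
    for i in range(1,n):
        if 40<s[i,4]<1500:
            ys,xs=np.where(l==i);P=np.c_[xs,ys].astype(float);m0=P.mean(0)
            ax=np.linalg.svd(P-m0)[2][0];t=(P-m0)@ax
            def end(sel): return P[sel].mean(0)
            a=m0+ax*(t.min()-.4);b=m0+ax*(t.max()+.4)
            ea=P[t<t.min()+1.5].mean(0);eb=P[t>t.max()-1.5].mean(0)
            yield s[i,4],m0,ea,eb
E
python3 - <<'E'
from h import *
np.set_printoptions(precision=1,suppress=True)
for n in("top","side"):
    im=get_image(n);np.save(f"{n}.npy",im)
    print(n)
    for a,m,ea,eb in blobs(im):
        print(a,m,ea,eb,plane(n,*ea,0),plane(n,*eb,0),np.linalg.norm(plane(n,*ea,0)-plane(n,*eb,0)))
t=np.load("top.npy");s=np.load("side.npy")
crop(t,85,160,170,115,4.7,"pics/ct.png");crop(t,280,130,190,140,4.2,"pics/ctt.png");crop(s,225,85,155,125,4.8,"pics/cst.png")
E
```

```text
top
230 [368.  82.] [365.1  72.9] [369.4  92. ] [ 899.9 -240.     0. ] [ 846.  -249.6    0. ] 54.697279216927086
283 [116.4  93.1] [115.8  78.6] [117.  107.5] [886.3 436.1   0. ] [804.6 428.5  -0. ] 82.04264671002664
94 [485.   86.7] [474.   83.3] [494.6  89.1] [ 869.3 -528.     0. ] [ 852.9 -581.     0. ] 55.43335953200463
44 [452.2  93.2] [458.5  90.5] [446.4  94.2] [ 849.4 -485.7    0. ] [ 839.3 -453.1    0. ] 34.14682794334404
532 [319.6 190.9] [330.2 162.9] [302.4 227.9] [ 653.1 -140.5    0. ] [484.3 -65.8   0. ] 184.5984121780923
424 [185.7 197.8] [183.7 172.7] [190.  234.5] [626.9 242.9   0. ] [466.4 221.9   0. ] 161.9208302165163
226 [232.5 194.3] [234.8 175.6] [229.5 218.5] [619.4 108.7   0. ] [507.6 121.1   0. ] 112.52041190562271
589 [100.6 222.9] [ 99.5 192.6] [103.7 267.3] [573.9 462.2   0. ] [382.8 440.1   0. ] 192.42128174832007
343 [144.6 228.5] [146.  205.7] [143.7 258.5] [540.  338.5   0. ] [405.4 338.6   0. ] 134.54412759001798
306 [422.3 244.8] [432.4 216.9] [410.8 271.1] [ 513.4 -397.     0. ] [ 377.8 -335.2    0. ] 149.05180340530424
492 [484.8 353.7] [494.2 347
[... 1207 characters left out ...]
217.6] [277.  231.7] [619.9 100.2   0. ] [507.4 117.9   0. ] 113.92817086607766
78 [435.7 231.5] [435.7 222.6] [437.  241.5] [107.2 -26.    0. ] [103.3  37.4   0. ] 63.58934672990306
664 [495.4 242.9] [472.  252.3] [510.3 230.7] [17.8 48.4  0. ] [-82.4 -51.    0. ] 141.21024318134522
436 [246.1 260.9] [218.6 257. ] [283.6 267.2] [628.  233.9   0. ] [465.1 219.4   0. ] 163.5347643676105
434 [102.6 301. ] [ 85.  297.8] [120.8 301.9] [888.1 424.    0. ] [803.5 411.2   0. ] 85.50219330597015
416 [265.5 306.1] [240.1 299. ] [298. 316.] [541.4 330.4   0. ] [403.3 335.9   0. ] 138.21365325223994
890 [244.7 351.1] [207.6 345. ] [298.3 361.5] [575.7 453.7   0. ] [380.7 436.1   0. ] 195.80463815467803
```

View pics/ctt.png

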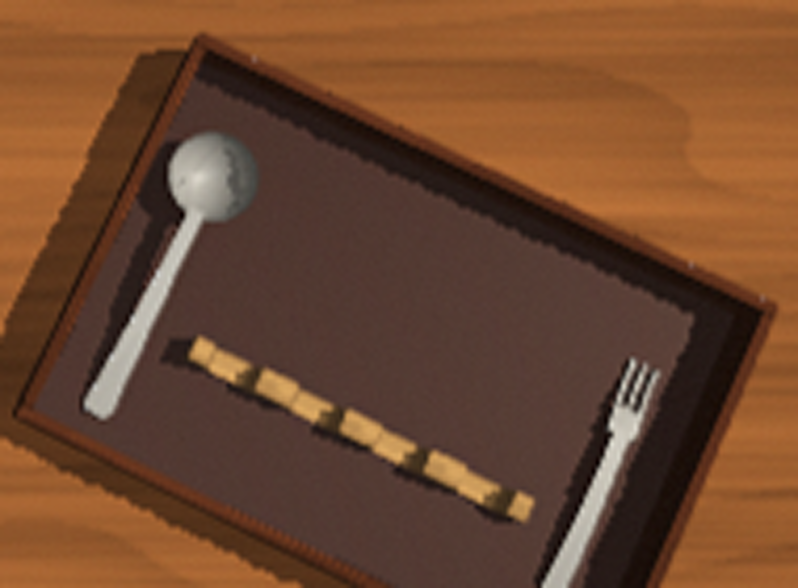

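View pics/cst.png

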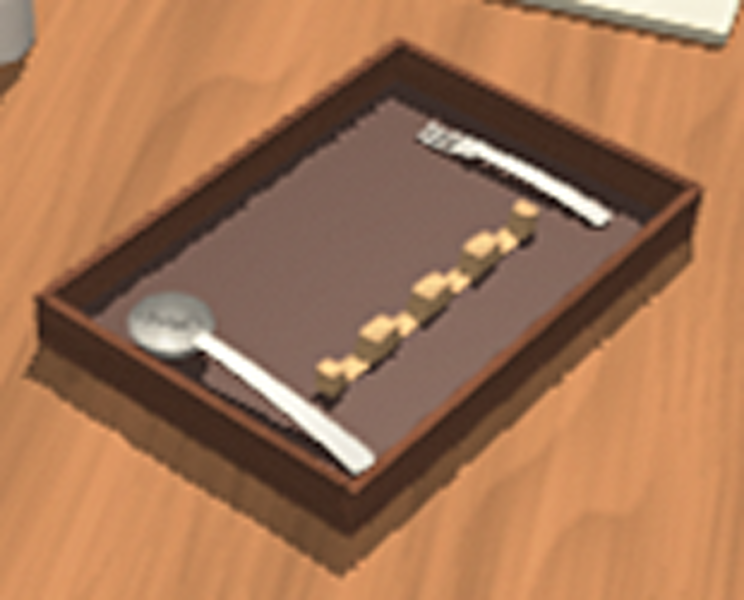

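View pics/ct.png

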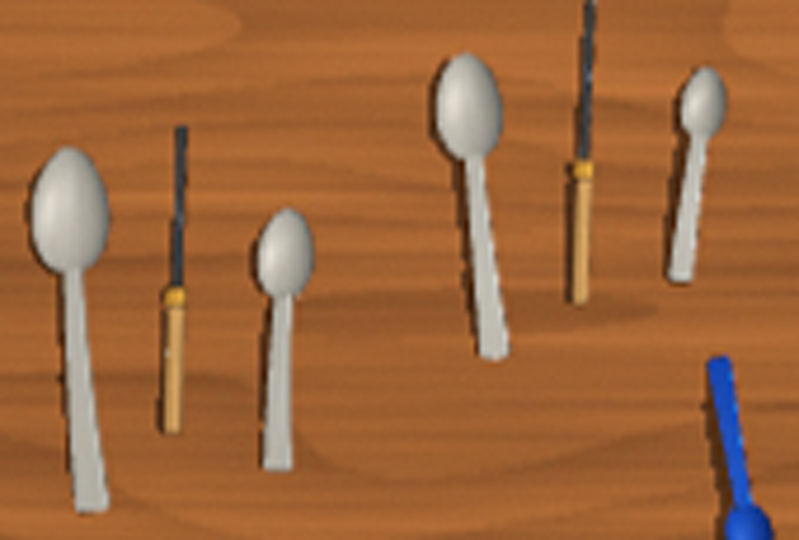

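Candidates (top view, 800-scale): silver spoons c (155,320), d (227,335), a (288,285), b (367,285). Decoys are the blue spoons at (270,190), (360,222) and (380,430), files at (190,370) and (326,320), plus ladle and fork. The crops confirm four silver spoons with the right size order. The ladle is at the left end of the bar, on the +y (notch_1) side, so the order is c→1, a→2, d→3, b→4.

```bash
cat > fit.py <<'E'
from h import *
from scipy.optimize import minimize
np.set_printoptions(precision=2,suppress=True)
t=np.load("top.npy");s=np.load("side.npy")
crop(s,195,205,120,170,3.5,"pics/cs.png")
# spoons: top crop pixels tip,end,neck
f=lambda u,v:(85+(u+.5)/4.7-.5,160+(v+.5)/4.7-.5)
T={"c":[(70,147),(92,511),(72,270)],"d":[(288,207),(278,470),(283,297)],"a":[(466,52),(494,358),(474,157)],"b":[(707,66),(680,281),(700,137)]}
S={"c":[(207.6,345),(298.3,361.5)],"d":[(240.1,299),(298,316)],"a":[(218.6,257),(283.6,267.2)],"b":[(238,217.6),(277,231.7)]}
dim={"c":(100,98,8),"d":(69,73,6),"a":(85,83,7),"b":(54,64,5)}
for k in "cadb":
    for i in (0,1):
        p,e=tri(f(*T[k][i]),S[k][i]);print(k,"tip end".split()[i],p,"gap",round(e,1))
    tip=plane("top",*f(*T[k][0]),dim[k][2]);end=plane("top",*f(*T[k][1]),3)
    L=np.linalg.norm((tip-end)[:2]);u=(tip-end)[:2]/L
    tm=tip[:2]-u*dim[k][0];en=end[:2]+u*dim[k][1]
    print(k,"L",L,"yaw",np.arctan2(u[1],u[0]),"orig",tm,en)
# bar
y=[27,16,11,-11,-16]
def pieces():
    out=[[(x,yy,z) for x in(-7,7) for yy in(27,-189) for z in(10,12)]]
    for n in range(4):
        o=-54*n
        for sg in(1,-1):
            out.append([(x,o+sg*yy,z) for x in(-7,7) for yy,z in((27,10),(27,26),(16,26),(11,12),(11,10))])
    return out
Pc=[np.array(p,float) for p in pieces()]
K=6
def mask(n,im):
    h=cv2.cvtColor(im,cv2.COLOR_RGB2HSV)
    x,y_,w,hh={"top":(315,200,105,65),"side":(285,120,60,55)}[n]
    im=cv2.resize(im[y_:y_+hh,x:x+w],None,fx=K,fy=K,interpolation=cv2.INTER_CUBIC).astype(int)
    return ((im[...,0]-im[...,2]>40)&(im[...,0]>60)).astype("uint8"),(x,y_)
M={n:mask(n,i) for n,i in(("top",t),("side",s))}
def draw(n,q):
    m,(ox,oy)=M[n];r=np.zeros_like(m);c,sn=np.cos(q[2]),np.sin(q[2])
    for p in Pc:
        w=np.c_[q[0]+c*p[:,0]-sn*p[:,1],q[1]+sn*p[:,0]+c*p[:,1],p[:,2]]
        uv=np.array([proj(n,a) for a in w]);uv=((uv-[ox,oy]+.5)*K-.5)
        cv2.fillConvexPoly(r,cv2.convexHull(np.round(uv*16).astype(np.int32)),1,shift=4)
    return r
def cost(q,ns=("top",)):
    q=[q[0],q[1],q[2]/100]
    return sum(cv2.absdiff(cv2.GaussianBlur(draw(n,q).astype("float32"),(0,0),5),cv2.GaussianBlur(M[n][0].astype("float32"),(0,0),5)).sum() for n in ns)
a=plane("top",280+200/4.2,130+348/4.2,26);b=plane("top",280+520/4.2,130+506/4.2,26)
th=np.arctan2((a-b)[1],(a-b)[0])-np.pi/2
u=(a-b)[:2]/np.linalg.norm((a-b)[:2]);x0=a[:2]-u*22
print("init",x0,th,np.linalg.norm(a-b))
for ns in(("top",),("side",),("top","side")):
    r=min((minimize(cost,[x0[0]+dx,x0[1]+dy,th*100],args=(ns,),method="Nelder-Mead",options=dict(initial_simplex=[[x0[0]+dx,x0[1]+dy,th*100],[x0[0]+6,x0[1],th*100],[x0[0],x0[1]+6,th*100],[x0[0],x0[1],th*100+4]])) for dx in(-4,4) for dy in(-4,4)),key=lambda r:r.fun)
    q=[r.x[0],r.x[1],r.x[2]/100];print(ns,q,r.fun,M["top"][0].sum(),M["side"][0].sum())
o=[]
for n in M:
    v=np.zeros(M[n][0].shape+(3,),"uint8");v[...,1]=M[n][0]*255;v[...,2]=draw(n,q)*255;o.append(cv2.resize(v,(390,300)))
cv2.imwrite("pics/bar.png",np.hstack(o))
# tray outer top corners from top crop (left-low, left-up, right-up)
g=lambda u,v:plane("top",280+(u+.5)/4.2-.5,130+(v+.5)/4.2-.5,40)
A,B,D=g(15,411),g(200,35),g(778,304);print("tray",np.linalg.norm(A-B),np.linalg.norm(B-D),np.arctan2((B-A)[1],(B-A)[0]),np.arctan2((B-D)[1],(B-D)[0])-np.pi/2,A,B,D)
u=(B-D)/np.linalg.norm(B-D);c=(B-A)/np.linalg.norm(B-A);print("notch1 from tray",B-u*105-c*172)
E
python3 fit.py
```

```text
c tip [575.42 457.57   9.72] gap 3.9
c end [380.57 437.39   2.97] gap 0.1
c L 198.16167115126547 yaw 0.10836088310719194 orig [478.12 447.98] [477.96 447.97]
a tip [627.86 240.17   9.92] gap 5.3
a end [463.85 221.86   4.18] gap 1.4
a L 168.96875915469124 yaw 0.11456440428343806 orig [546.58 231.59] [545.62 231.48]
d tip [542.14 335.51   9.48] gap 4.9
d end [402.99 337.42   3.08] gap 0.4
d L 142.05992418677835 yaw -0.002202674959299401 orig [475.84 337.26] [475.78 337.26]
b tip [620.26 107.     8.78] gap 5.5
b end [505.88 121.29   4.54] gap 1.5
b L 119.23563416672182 yaw -0.11433339399121965 orig [569.99 113.86] [568.76 114.01]
init [ 511.7  -145.72] -0.46133703806348003 205.57701254563312
('top',) [np.float64(512.0341957928896), np.float64(-146.80146282392374), np.float64(-0.4584709702698241)] 24870.34375 41291 36424
('side',) [np.float64(512.4884863657859), np.float64(-148.85241331270942), np.float64(-0.46121469234505613)] 24299.81640625 41291 36424
('top', 'side') [np.float64(512.0336431168549), np.float64(-146.96681536950643), np.float64(-0.4564833932299424)] 49289.4921875 41291 36424
tray 251.05208441576147 368.96827912787614 -0.4637371867787796 -0.45149834127481503 [484.75 -14.29  40.  ] [ 709.29 -126.58   40.  ] [ 548.3  -458.58   40.  ]
notch1 from tray [ 509.64 -144.13   40.  ]
```

View pics/bar.png

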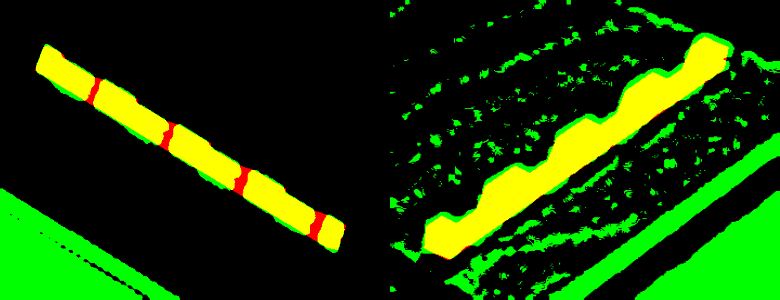

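View pics/cs.png

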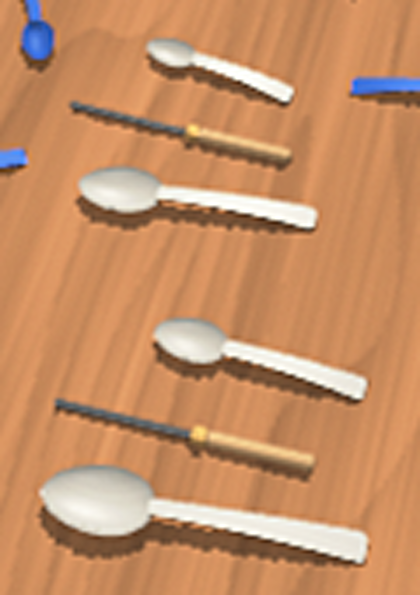

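Heights agree with the text (handle ends about 3–4 mm, bowl tips about 9–10 mm, lengths within 1.3 mm), and the bar fit agrees across both views. Starting with spoon_c.

apply_moves(
  increments=[
    {"tx": 0.04, "ty": -0.024, "tz": 0, "rz": 0.7, "claw": 0.04},
    {"tx": 0.08, "ty": -0.048, "tz": -0.01, "rz": 1.4, "claw": 0.04},
    {"tx": 0.12, "ty": -0.073, "tz": -0.03, "rz": 2.1, "claw": 0.04},
    {"tx": 0.16, "ty": -0.098, "tz": -0.05, "rz": 2.8, "claw": 0.04},
    {"tx": 0.2, "ty": -0.122, "tz": -0.07, "rz": 3.5, "claw": 0.04},
    {"tx": 0.24, "ty": -0.146, "tz": -0.09, "rz": 4.1, "claw": 0.04},
    {"tx": 0.265, "ty": -0.162, "tz": -0.12, "rz": 4.6, "claw": 0.04},
    {"tx": 0.2805, "ty": -0.1713, "tz": -0.15, "rz": 4.78, "claw": 0.04},
    {"tx": 0.2805, "ty": -0.1713, "tz": -0.17, "rz": 4.78, "claw": 0.04},
    {"tx": 0.2805, "ty": -0.1713, "tz": -0.17, "rz": 4.78, "claw": 0.04},
    {"tx": 0.2805, "ty": -0.1713, "tz": -0.17, "rz": 4.78, "claw": 0.04},
    {"tx": 0.2805, "ty": -0.1713, "tz": -0.17, "rz": 4.78, "claw": 0.04},
  ],
)

```text
$.increments[0]: bad value
```

apply_moves(
  increments=[
    {"tx": 0.04, "ty": -0.024, "tz": 0.0, "rx": 0.0, "ry": 0.0, "rz": 0.7, "claw": 0.04},
    {"tx": 0.08, "ty": -0.048, "tz": -0.01, "rx": 0.0, "ry": 0.0, "rz": 1.4, "claw": 0.04},
    {"tx": 0.12, "ty": -0.073, "tz": -0.03, "rx": 0.0, "ry": 0.0, "rz": 2.1, "claw": 0.04},
    {"tx": 0.16, "ty": -0.098, "tz": -0.05, "rx": 0.0, "ry": 0.0, "rz": 2.8, "claw": 0.04},
    {"tx": 0.2, "ty": -0.122, "tz": -0.07, "rx": 0.0, "ry": 0.0, "rz": 3.5, "claw": 0.04},
    {"tx": 0.24, "ty": -0.146, "tz": -0.09, "rx": 0.0, "ry": 0.0, "rz": 4.1, "claw": 0.04},
    {"tx": 0.265, "ty": -0.162, "tz": -0.12, "rx": 0.0, "ry": 0.0, "rz": 4.6, "claw": 0.04},
    {"tx": 0.2805, "ty": -0.1713, "tz": -0.15, "rx": 0.0, "ry": 0.0, "rz": 4.78, "claw": 0.04},
    {"tx": 0.2805, "ty": -0.1713, "tz": -0.17, "rx": 0.0, "ry": 0.0, "rz": 4.78, "claw": 0.04},
    {"tx": 0.2805, "ty": -0.1713, "tz": -0.17, "rx": 0.0, "ry": 0.0, "rz": 4.78, "claw": 0.04},
    {"tx": 0.2805, "ty": -0.1713, "tz": -0.17, "rx": 0.0, "ry": 0.0, "rz": 4.78, "claw": 0.04},
    {"tx": 0.2805, "ty": -0.1713, "tz": -0.17, "rx": 0.0, "ry": 0.0, "rz": 4.78, "claw": 0.04},
  ],
)

```text
clock: 1.4
eef_pos: [478.0, 449.5, 62.8]
tool_rot: [3.14, 0.002, -3.032]
force: [-0.3, 0.6, 0.8]
width: 40.3
```

apply_moves(
  increments=[
    {"tx": 0.0, "ty": 0.0, "tz": -0.02, "rx": 0.0, "ry": 0.0, "rz": 0.0, "claw": 0.04},
    {"tx": 0.0, "ty": 0.0, "tz": -0.04, "rx": 0.0, "ry": 0.0, "rz": 0.0, "claw": 0.04},
    {"tx": 0.0, "ty": 0.0, "tz": -0.05, "rx": 0.0, "ry": 0.0, "rz": 0.0, "claw": 0.04},
    {"tx": 0.0, "ty": 0.0, "tz": -0.057, "rx": 0.0, "ry": 0.0, "rz": 0.0, "claw": 0.04},
    {"tx": 0.0, "ty": 0.0, "tz": -0.057, "rx": 0.0, "ry": 0.0, "rz": 0.0, "claw": 0.04},
    {"tx": 0.0, "ty": 0.0, "tz": -0.057, "rx": 0.0, "ry": 0.0, "rz": 0.0, "claw": 0.04},
    {"tx": 0.0, "ty": 0.0, "tz": -0.057, "rx": 0.0, "ry": 0.0, "rz": 0.0, "claw": 0.04},
  ],
)

```text
clock: 2.1
eef_pos: [478.5, 448.6, 5.3]
tool_rot: [3.141, 0.001, -3.033]
force: [0.3, 0.4, 0.5]
width: 40.1
```

```bash
python3 - <<'E'
from h import *
s=get_image("side");crop(s,170,270,180,114,4.4,"pics/g1.png");st=read_state();print(st["eef_pos"],st["force"])
E
```

```text
[478.5287537  448.43203088   5.22196889] [-0.19882326 -0.05356027 -0.28833914]
```

View pics/g1.png

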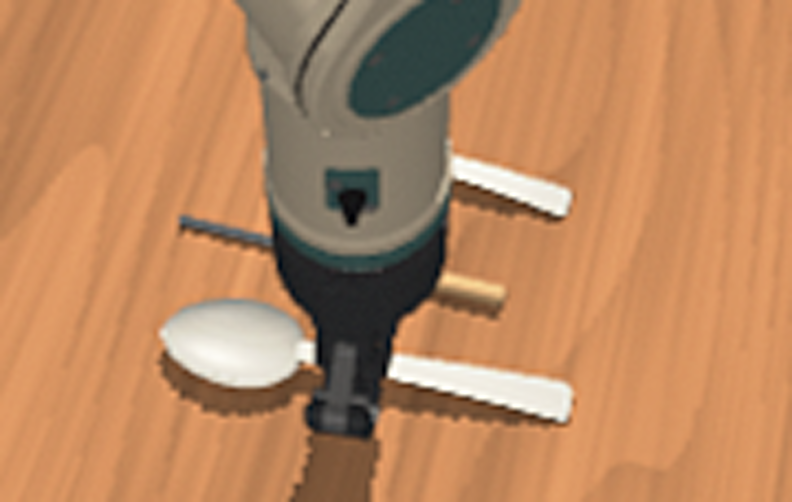

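The picture shows the fingers straddling the handle at the balance point (crop 345,410), clear of the file at (470,290). Closing.

apply_moves(
  increments=[
    {"tx": 0.0, "ty": 0.0, "tz": 0.0, "rx": 0.0, "ry": 0.0, "rz": 0.0, "claw": 0.0},
    {"tx": 0.0, "ty": 0.0, "tz": 0.0, "rx": 0.0, "ry": 0.0, "rz": 0.0, "claw": 0.0},
    {"tx": 0.0, "ty": 0.0, "tz": 0.0, "rx": 0.0, "ry": 0.0, "rz": 0.0, "claw": 0.0},
    {"tx": 0.0, "ty": 0.0, "tz": 0.0, "rx": 0.0, "ry": 0.0, "rz": 0.0, "claw": 0.0},
    {"tx": 0.0, "ty": 0.0, "tz": 0.0, "rx": 0.0, "ry": 0.0, "rz": 0.0, "claw": 0.0},
    {"tx": 0.0, "ty": 0.0, "tz": 0.0, "rx": 0.0, "ry": 0.0, "rz": 0.0, "claw": 0.0},
    {"tx": 0.0, "ty": 0.0, "tz": 0.0, "rx": 0.0, "ry": 0.0, "rz": 0.0, "claw": 0.0},
    {"tx": 0.0, "ty": 0.0, "tz": 0.0, "rx": 0.0, "ry": 0.0, "rz": 0.0, "claw": 0.0},
  ],
)

```text
clock: 2.95
eef_pos: [478.2, 448.1, 4.7]
tool_rot: [3.141, 0.0, -3.033]
force: [-1.5, -0.5, 6.0]
width: 7.5
```

apply_moves(
  increments=[
    {"tx": 0.0, "ty": 0.0, "tz": 0.01, "rx": 0.0, "ry": 0.0, "rz": 0.0, "claw": 0.0},
    {"tx": 0.0, "ty": 0.0, "tz": 0.03, "rx": 0.0, "ry": 0.0, "rz": 0.0, "claw": 0.0},
    {"tx": 0.0, "ty": 0.0, "tz": 0.055, "rx": 0.0, "ry": 0.0, "rz": 0.0, "claw": 0.0},
    {"tx": 0.0, "ty": 0.0, "tz": 0.08, "rx": 0.0, "ry": 0.0, "rz": 0.0, "claw": 0.0},
    {"tx": 0.0, "ty": 0.0, "tz": 0.1, "rx": 0.0, "ry": 0.0, "rz": 0.0, "claw": 0.0},
    {"tx": 0.0, "ty": 0.0, "tz": 0.11, "rx": 0.0, "ry": 0.0, "rz": 0.0, "claw": 0.0},
    {"tx": 0.0, "ty": 0.0, "tz": 0.11, "rx": 0.0, "ry": 0.0, "rz": 0.0, "claw": 0.0},
  ],
)

```text
clock: 3.65
eef_pos: [478.7, 448.6, 115.8]
tool_rot: [3.14, 0.002, -3.033]
force: [0.1, 0.0, -0.0]
width: 7.5
```

```bash
python3 - <<'E'
from h import *
s=get_image("side");crop(s,170,200,180,184,3.2,"pics/g2.png");st=read_state();print(st["eef_pos"],st["width"])
E
```

```text
[478.01415644 447.97354677 114.42683913] 7.483728843009282
```

View pics/g2.png

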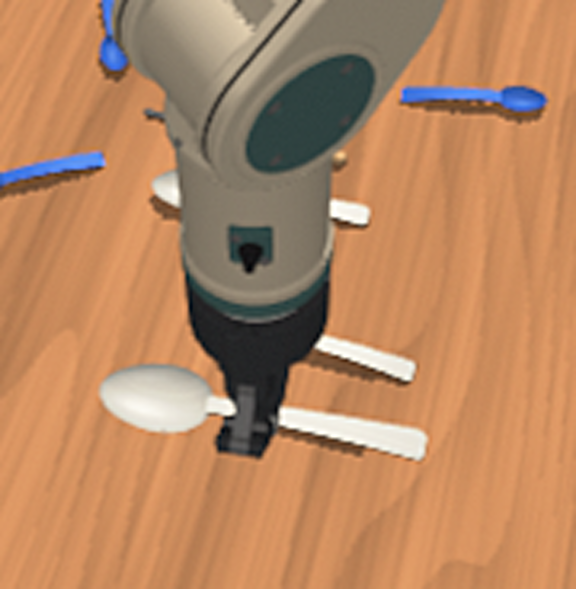

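The spoon is held level and clear of the bench (crop: bowl at 155,398, grip at 245,410). Carrying it to notch_1.

apply_moves(
  increments=[
    {"tx": 0.002, "ty": -0.02, "tz": 0.0, "rx": 0.0, "ry": 0.0, "rz": -0.2, "claw": 0.0},
    {"tx": 0.006, "ty": -0.05, "tz": 0.0, "rx": 0.0, "ry": 0.0, "rz": -0.5, "claw": 0.0},
    {"tx": 0.011, "ty": -0.09, "tz": 0.0, "rx": 0.0, "ry": 0.0, "rz": -1.0, "claw": 0.0},
    {"tx": 0.016, "ty": -0.135, "tz": 0.0, "rx": 0.0, "ry": 0.0, "rz": -1.5, "claw": 0.0},
    {"tx": 0.022, "ty": -0.18, "tz": 0.0, "rx": 0.0, "ry": 0.0, "rz": -2.0, "claw": 0.0},
    {"tx": 0.027, "ty": -0.225, "tz": 0.0, "rx": 0.0, "ry": 0.0, "rz": -2.5, "claw": 0.0},
    {"tx": 0.032, "ty": -0.27, "tz": 0.0, "rx": 0.0, "ry": 0.0, "rz": -3.0, "claw": 0.0},
    {"tx": 0.037, "ty": -0.315, "tz": 0.0, "rx": 0.0, "ry": 0.0, "rz": -3.5, "claw": 0.0},
    {"tx": 0.043, "ty": -0.36, "tz": 0.0, "rx": 0.0, "ry": 0.0, "rz": -4.0, "claw": 0.0},
    {"tx": 0.048, "ty": -0.405, "tz": 0.0, "rx": 0.0, "ry": 0.0, "rz": -4.4, "claw": 0.0},
    {"tx": 0.053, "ty": -0.445, "tz": 0.0, "rx": 0.0, "ry": 0.0, "rz": -4.8, "claw": 0.0},
    {"tx": 0.058, "ty": -0.485, "tz": 0.0, "rx": 0.0, "ry": 0.0, "rz": -5.2, "claw": 0.0},
  ],
)

```text
clock: 4.9
eef_pos: [535.0, -38.9, 113.0]
tool_rot: [-3.141, -0.003, 2.794]
force: [0.8, 0.1, -0.7]
width: 7.5
```

apply_moves(
  increments=[
    {"tx": 0.0045, "ty": -0.04, "tz": 0.0, "rx": 0.0, "ry": 0.0, "rz": -0.5, "claw": 0.0},
    {"tx": 0.009, "ty": -0.08, "tz": 0.0, "rx": 0.0, "ry": 0.0, "rz": -0.9, "claw": 0.0},
    {"tx": 0.013, "ty": -0.11, "tz": 0.0, "rx": 0.0, "ry": 0.0, "rz": -1.2, "claw": 0.0},
    {"tx": 0.0154, "ty": -0.1295, "tz": 0.0, "rx": 0.0, "ry": 0.0, "rz": -1.3, "claw": 0.0},
    {"tx": 0.0154, "ty": -0.1295, "tz": -0.02, "rx": 0.0, "ry": 0.0, "rz": -1.3, "claw": 0.0},
    {"tx": 0.0154, "ty": -0.1295, "tz": -0.04, "rx": 0.0, "ry": 0.0, "rz": -1.3, "claw": 0.0},
    {"tx": 0.0154, "ty": -0.1295, "tz": -0.06, "rx": 0.0, "ry": 0.0, "rz": -1.3, "claw": 0.0},
    {"tx": 0.0154, "ty": -0.1295, "tz": -0.06, "rx": 0.0, "ry": 0.0, "rz": -1.3, "claw": 0.0},
    {"tx": 0.0154, "ty": -0.1295, "tz": -0.06, "rx": 0.0, "ry": 0.0, "rz": -1.3, "claw": 0.0},
  ],
)

```text
clock: 5.8
eef_pos: [550.6, -166.3, 53.4]
tool_rot: [-3.141, -0.002, 2.683]
force: [-0.6, -0.1, -0.8]
width: 7.6
```

```bash
python3 - <<'E'
from h import *
s=get_image("side");crop(s,225,60,155,145,4,"pics/g3.png")
t=get_image("top");crop(t,280,120,170,145,4,"pics/g3t.png");st=read_state();print(st["eef_pos"],st["tool_rot"],st["width"])
a=cv2.imread("pics/g3.png")
b=cv2.imread("pics/g3t.png");cv2.imwrite("pics/g3b.png",cv2.resize(np.hstack([a,b]),None,fx=.61,fy=.61))
E
```

```text
[ 551.83437545 -166.57970493   54.78091403] [3.14146813e+00 7.47712491e-04 2.68280262e+00] 7.778734680974829
```

View pics/g3b.png

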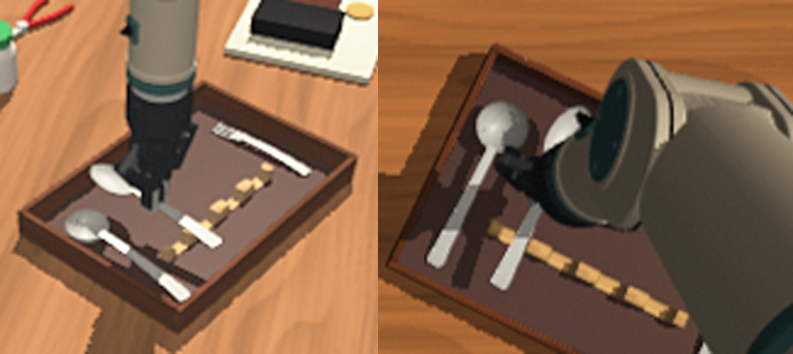

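Spoon_c is level and parallel with the ladle, with its handle over notch_1. Lowering and releasing with a small opening.

apply_moves(
  increments=[
    {"tx": 0.0, "ty": 0.0, "tz": -0.015, "rx": 0.0, "ry": 0.0, "rz": 0.0, "claw": 0.0},
    {"tx": 0.0, "ty": 0.0, "tz": -0.027, "rx": 0.0, "ry": 0.0, "rz": 0.0, "claw": 0.0},
    {"tx": 0.0, "ty": 0.0, "tz": -0.035, "rx": 0.0, "ry": 0.0, "rz": 0.0, "claw": 0.0},
    {"tx": 0.0, "ty": 0.0, "tz": -0.039, "rx": 0.0, "ry": 0.0, "rz": 0.0, "claw": 0.0},
    {"tx": 0.0, "ty": 0.0, "tz": -0.039, "rx": 0.0, "ry": 0.0, "rz": 0.0, "claw": 0.0},
    {"tx": 0.0, "ty": 0.0, "tz": -0.039, "rx": 0.0, "ry": 0.0, "rz": 0.0, "claw": 0.0},
    {"tx": 0.0, "ty": 0.0, "tz": -0.039, "rx": 0.0, "ry": 0.0, "rz": 0.0, "claw": 0.0},
  ],
)

```text
clock: 6.6
eef_pos: [551.5, -166.6, 15.2]
tool_rot: [3.142, 0.0, 2.683]
force: [-0.4, -0.3, 0.2]
width: 7.5
```

apply_moves(
  increments=[
    {"tx": 0.0, "ty": 0.0, "tz": 0.0, "rx": 0.0, "ry": 0.0, "rz": 0.0, "claw": 0.012},
    {"tx": 0.0, "ty": 0.0, "tz": 0.0, "rx": 0.0, "ry": 0.0, "rz": 0.0, "claw": 0.024},
    {"tx": 0.0, "ty": 0.0, "tz": 0.0, "rx": 0.0, "ry": 0.0, "rz": 0.0, "claw": 0.024},
    {"tx": 0.0, "ty": 0.0, "tz": 0.0, "rx": 0.0, "ry": 0.0, "rz": 0.0, "claw": 0.024},
    {"tx": 0.0, "ty": 0.0, "tz": 0.015, "rx": 0.0, "ry": 0.0, "rz": 0.0, "claw": 0.024},
    {"tx": 0.0, "ty": 0.0, "tz": 0.04, "rx": 0.0, "ry": 0.0, "rz": 0.0, "claw": 0.024},
    {"tx": 0.0, "ty": 0.0, "tz": 0.07, "rx": 0.0, "ry": 0.0, "rz": 0.0, "claw": 0.024},
    {"tx": 0.0, "ty": 0.0, "tz": 0.1, "rx": 0.0, "ry": 0.0, "rz": 0.0, "claw": 0.024},
    {"tx": -0.0003, "ty": 0.03, "tz": 0.115, "rx": 0.0, "ry": 0.0, "rz": 0.3, "claw": 0.024},
    {"tx": -0.0006, "ty": 0.07, "tz": 0.115, "rx": 0.0, "ry": 0.0, "rz": 0.8, "claw": 0.024},
    {"tx": -0.001, "ty": 0.11, "tz": 0.115, "rx": 0.0, "ry": 0.0, "rz": 1.4, "claw": 0.024},
    {"tx": -0.0013, "ty": 0.15, "tz": 0.115, "rx": 0.0, "ry": 0.0, "rz": 2.0, "claw": 0.024},
  ],
)

```text
clock: 7.8
eef_pos: [550.3, -15.2, 131.8]
tool_rot: [3.141, 0.002, 2.859]
force: [0.6, 0.5, -0.4]
width: 24.2
```

apply_moves(
  increments=[
    {"tx": -0.0006, "ty": 0.04, "tz": 0.0, "rx": 0.0, "ry": 0.0, "rz": 0.7, "claw": 0.04},
    {"tx": -0.0013, "ty": 0.085, "tz": 0.0, "rx": 0.0, "ry": 0.0, "rz": 1.6, "claw": 0.04},
    {"tx": -0.002, "ty": 0.13, "tz": 0.0, "rx": 0.0, "ry": 0.0, "rz": 2.5, "claw": 0.04},
    {"tx": -0.003, "ty": 0.175, "tz": -0.01, "rx": 0.0, "ry": 0.0, "rz": 3.4, "claw": 0.04},
    {"tx": -0.0035, "ty": 0.215, "tz": -0.03, "rx": 0.0, "ry": 0.0, "rz": 4.1, "claw": 0.04},
    {"tx": -0.004, "ty": 0.24, "tz": -0.05, "rx": 0.0, "ry": 0.0, "rz": 4.5, "claw": 0.04},
    {"tx": -0.004, "ty": 0.248, "tz": -0.07, "rx": 0.0, "ry": 0.0, "rz": 4.57, "claw": 0.04},
    {"tx": -0.004, "ty": 0.248, "tz": -0.08, "rx": 0.0, "ry": 0.0, "rz": 4.57, "claw": 0.04},
    {"tx": -0.004, "ty": 0.248, "tz": -0.1, "rx": 0.0, "ry": 0.0, "rz": 4.57, "claw": 0.04},
    {"tx": -0.004, "ty": 0.248, "tz": -0.115, "rx": 0.0, "ry": 0.0, "rz": 4.57, "claw": 0.04},
    {"tx": -0.004, "ty": 0.248, "tz": -0.126, "rx": 0.0, "ry": 0.0, "rz": 4.57, "claw": 0.04},
    {"tx": -0.004, "ty": 0.248, "tz": -0.126, "rx": 0.0, "ry": 0.0, "rz": 4.57, "claw": 0.04},
  ],
)

```text
clock: 9.0
eef_pos: [545.4, 230.2, 3.2]
tool_rot: [-3.14, -0.002, -3.028]
force: [-0.4, -0.1, 0.4]
width: 39.8
```

apply_moves(
  increments=[
    {"tx": 0.0, "ty": 0.0, "tz": 0.0, "rx": 0.0, "ry": 0.0, "rz": 0.0, "claw": 0.04},
    {"tx": 0.0, "ty": 0.0, "tz": 0.0, "rx": 0.0, "ry": 0.0, "rz": 0.0, "claw": 0.02},
    {"tx": 0.0, "ty": 0.0, "tz": 0.0, "rx": 0.0, "ry": 0.0, "rz": 0.0, "claw": 0.0},
    {"tx": 0.0, "ty": 0.0, "tz": 0.0, "rx": 0.0, "ry": 0.0, "rz": 0.0, "claw": 0.0},
    {"tx": 0.0, "ty": 0.0, "tz": 0.0, "rx": 0.0, "ry": 0.0, "rz": 0.0, "claw": 0.0},
    {"tx": 0.0, "ty": 0.0, "tz": 0.0, "rx": 0.0, "ry": 0.0, "rz": 0.0, "claw": 0.0},
    {"tx": 0.0, "ty": 0.0, "tz": 0.0, "rx": 0.0, "ry": 0.0, "rz": 0.0, "claw": 0.0},
    {"tx": 0.0, "ty": 0.0, "tz": 0.02, "rx": 0.0, "ry": 0.0, "rz": 0.0, "claw": 0.0},
    {"tx": 0.0, "ty": 0.0, "tz": 0.05, "rx": 0.0, "ry": 0.0, "rz": 0.0, "claw": 0.0},
    {"tx": 0.0, "ty": 0.0, "tz": 0.08, "rx": 0.0, "ry": 0.0, "rz": 0.0, "claw": 0.0},
    {"tx": 0.0, "ty": 0.0, "tz": 0.11, "rx": 0.0, "ry": 0.0, "rz": 0.0, "claw": 0.0},
    {"tx": 0.0, "ty": 0.0, "tz": 0.11, "rx": 0.0, "ry": 0.0, "rz": 0.0, "claw": 0.0},
  ],
)

```text
clock: 10.2
eef_pos: [548.7, 232.8, 118.3]
tool_rot: [3.139, 0.007, -3.027]
force: [0.5, 0.4, 0.2]
width: 7.3
```

```bash
python3 - <<'E'
from h import *
s=get_image("side")
cv2.imwrite("pics/s4.png",cv2.resize(s[60:330,170:420,::-1],None,fx=2.2,fy=2.2,interpolation=cv2.INTER_CUBIC));st=read_state();print(st["eef_pos"],st["tool_rot"],st["width"])
E
```

```text
[547.41597214 232.08527774 116.26492842] [ 3.14023675  0.00400521 -3.02725857] 7.473329799876083
```

View pics/s4.png

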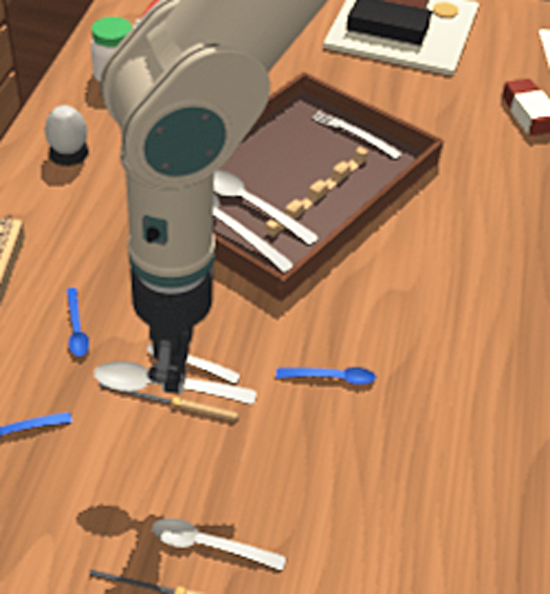

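The side view shows spoon_c lying in notch_1 and spoon_a held level. Carrying spoon_a to notch_2.

apply_moves(
  increments=[
    {"tx": -0.001, "ty": -0.015, "tz": 0.0, "rx": 0.0, "ry": 0.0, "rz": -0.2, "claw": 0.0},
    {"tx": -0.002, "ty": -0.045, "tz": 0.0, "rx": 0.0, "ry": 0.0, "rz": -0.7, "claw": 0.0},
    {"tx": -0.0035, "ty": -0.085, "tz": 0.0, "rx": 0.0, "ry": 0.0, "rz": -1.3, "claw": 0.0},
    {"tx": -0.0055, "ty": -0.13, "tz": 0.0, "rx": 0.0, "ry": 0.0, "rz": -1.9, "claw": 0.0},
    {"tx": -0.0075, "ty": -0.175, "tz": 0.0, "rx": 0.0, "ry": 0.0, "rz": -2.6, "claw": 0.0},
    {"tx": -0.009, "ty": -0.22, "tz": 0.0, "rx": 0.0, "ry": 0.0, "rz": -3.3, "claw": 0.0},
    {"tx": -0.011, "ty": -0.265, "tz": 0.0, "rx": 0.0, "ry": 0.0, "rz": -4.0, "claw": 0.0},
    {"tx": -0.013, "ty": -0.31, "tz": 0.0, "rx": 0.0, "ry": 0.0, "rz": -4.7, "claw": 0.0},
    {"tx": -0.015, "ty": -0.355, "tz": 0.0, "rx": 0.0, "ry": 0.0, "rz": -5.4, "claw": 0.0},
    {"tx": -0.0165, "ty": -0.395, "tz": 0.0, "rx": 0.0, "ry": 0.0, "rz": -6.0, "claw": 0.0},
    {"tx": -0.018, "ty": -0.43, "tz": 0.0, "rx": 0.0, "ry": 0.0, "rz": -6.4, "claw": 0.0},
    {"tx": -0.0186, "ty": -0.4464, "tz": 0.0, "rx": 0.0, "ry": 0.0, "rz": -6.57, "claw": 0.0},
  ],
)

```text
clock: 11.45
eef_pos: [524.5, -220.2, 112.8]
tool_rot: [-3.138, -0.003, 2.675]
force: [-0.5, -0.5, -1.0]
width: 7.4
```

apply_moves(
  increments=[
    {"tx": 0.0, "ty": 0.0, "tz": -0.01, "rx": 0.0, "ry": 0.0, "rz": 0.0, "claw": 0.0},
    {"tx": 0.0, "ty": 0.0, "tz": -0.03, "rx": 0.0, "ry": 0.0, "rz": 0.0, "claw": 0.0},
    {"tx": 0.0, "ty": 0.0, "tz": -0.05, "rx": 0.0, "ry": 0.0, "rz": 0.0, "claw": 0.0},
    {"tx": 0.0, "ty": 0.0, "tz": -0.065, "rx": 0.0, "ry": 0.0, "rz": 0.0, "claw": 0.0},
    {"tx": 0.0, "ty": 0.0, "tz": -0.078, "rx": 0.0, "ry": 0.0, "rz": 0.0, "claw": 0.0},
    {"tx": 0.0, "ty": 0.0, "tz": -0.088, "rx": 0.0, "ry": 0.0, "rz": 0.0, "claw": 0.0},
    {"tx": 0.0, "ty": 0.0, "tz": -0.095, "rx": 0.0, "ry": 0.0, "rz": 0.0, "claw": 0.0},
    {"tx": 0.0, "ty": 0.0, "tz": -0.099, "rx": 0.0, "ry": 0.0, "rz": 0.0, "claw": 0.0},
    {"tx": 0.0, "ty": 0.0, "tz": -0.099, "rx": 0.0, "ry": 0.0, "rz": 0.0, "claw": 0.0},
    {"tx": 0.0, "ty": 0.0, "tz": -0.099, "rx": 0.0, "ry": 0.0, "rz": 0.0, "claw": 0.0},
    {"tx": 0.0, "ty": 0.0, "tz": -0.099, "rx": 0.0, "ry": 0.0, "rz": 0.0, "claw": 0.0},
  ],
)

```text
clock: 12.55
eef_pos: [527.8, -215.1, 15.7]
tool_rot: [3.142, 0.001, 2.683]
force: [-0.2, 0.0, -0.8]
width: 7.4
```

apply_moves(
  increments=[
    {"tx": 0.0, "ty": 0.0, "tz": 0.0, "rx": 0.0, "ry": 0.0, "rz": 0.0, "claw": 0.012},
    {"tx": 0.0, "ty": 0.0, "tz": 0.0, "rx": 0.0, "ry": 0.0, "rz": 0.0, "claw": 0.024},
    {"tx": 0.0, "ty": 0.0, "tz": 0.0, "rx": 0.0, "ry": 0.0, "rz": 0.0, "claw": 0.024},
    {"tx": 0.0, "ty": 0.0, "tz": 0.0, "rx": 0.0, "ry": 0.0, "rz": 0.0, "claw": 0.024},
    {"tx": 0.0, "ty": 0.0, "tz": 0.015, "rx": 0.0, "ry": 0.0, "rz": 0.0, "claw": 0.024},
    {"tx": 0.0, "ty": 0.0, "tz": 0.04, "rx": 0.0, "ry": 0.0, "rz": 0.0, "claw": 0.024},
    {"tx": 0.0, "ty": 0.0, "tz": 0.07, "rx": 0.0, "ry": 0.0, "rz": 0.0, "claw": 0.024},
    {"tx": 0.0, "ty": 0.0, "tz": 0.1, "rx": 0.0, "ry": 0.0, "rz": 0.0, "claw": 0.024},
    {"tx": 0.0, "ty": 0.03, "tz": 0.115, "rx": 0.0, "ry": 0.0, "rz": 0.3, "claw": 0.024},
    {"tx": -0.005, "ty": 0.07, "tz": 0.115, "rx": 0.0, "ry": 0.0, "rz": 0.8, "claw": 0.024},
    {"tx": -0.01, "ty": 0.11, "tz": 0.115, "rx": 0.0, "ry": 0.0, "rz": 1.4, "claw": 0.024},
    {"tx": -0.015, "ty": 0.15, "tz": 0.115, "rx": 0.0, "ry": 0.0, "rz": 2.0, "claw": 0.024},
  ],
)

```text
clock: 13.75
eef_pos: [512.5, -63.7, 131.7]
tool_rot: [3.141, 0.002, 2.859]
force: [2.0, -0.3, -1.0]
width: 24.4
```

apply_moves(
  increments=[
    {"tx": -0.004, "ty": 0.04, "tz": 0.0, "rx": 0.0, "ry": 0.0, "rz": 0.3, "claw": 0.04},
    {"tx": -0.008, "ty": 0.085, "tz": 0.0, "rx": 0.0, "ry": 0.0, "rz": 0.7, "claw": 0.04},
    {"tx": -0.012, "ty": 0.13, "tz": 0.0, "rx": 0.0, "ry": 0.0, "rz": 1.1, "claw": 0.04},
    {"tx": -0.016, "ty": 0.175, "tz": 0.0, "rx": 0.0, "ry": 0.0, "rz": 1.5, "claw": 0.04},
    {"tx": -0.02, "ty": 0.22, "tz": 0.0, "rx": 0.0, "ry": 0.0, "rz": 1.9, "claw": 0.04},
    {"tx": -0.024, "ty": 0.265, "tz": 0.0, "rx": 0.0, "ry": 0.0, "rz": 2.2, "claw": 0.04},
    {"tx": -0.028, "ty": 0.31, "tz": 0.0, "rx": 0.0, "ry": 0.0, "rz": 2.5, "claw": 0.04},
    {"tx": -0.032, "ty": 0.35, "tz": -0.01, "rx": 0.0, "ry": 0.0, "rz": 2.8, "claw": 0.04},
    {"tx": -0.035, "ty": 0.385, "tz": -0.03, "rx": 0.0, "ry": 0.0, "rz": 3.1, "claw": 0.04},
    {"tx": -0.0367, "ty": 0.4022, "tz": -0.05, "rx": 0.0, "ry": 0.0, "rz": 3.235, "claw": 0.04},
    {"tx": -0.0367, "ty": 0.4022, "tz": -0.07, "rx": 0.0, "ry": 0.0, "rz": 3.235, "claw": 0.04},
    {"tx": -0.0367, "ty": 0.4022, "tz": -0.08, "rx": 0.0, "ry": 0.0, "rz": 3.235, "claw": 0.04},
  ],
)

```text
clock: 14.95
eef_pos: [474.9, 337.6, 49.7]
tool_rot: [-3.141, -0.001, 3.141]
force: [-0.0, -1.5, 0.8]
width: 40.4
```

apply_moves(
  increments=[
    {"tx": 0.0, "ty": 0.0, "tz": -0.015, "rx": 0.0, "ry": 0.0, "rz": 0.0, "claw": 0.04},
    {"tx": 0.0, "ty": 0.0, "tz": -0.03, "rx": 0.0, "ry": 0.0, "rz": 0.0, "claw": 0.04},
    {"tx": 0.0, "ty": 0.0, "tz": -0.04, "rx": 0.0, "ry": 0.0, "rz": 0.0, "claw": 0.04},
    {"tx": 0.0, "ty": 0.0, "tz": -0.046, "rx": 0.0, "ry": 0.0, "rz": 0.0, "claw": 0.04},
    {"tx": 0.0, "ty": 0.0, "tz": -0.046, "rx": 0.0, "ry": 0.0, "rz": 0.0, "claw": 0.04},
    {"tx": 0.0, "ty": 0.0, "tz": -0.046, "rx": 0.0, "ry": 0.0, "rz": 0.0, "claw": 0.04},
    {"tx": 0.0, "ty": 0.0, "tz": -0.046, "rx": 0.0, "ry": 0.0, "rz": 0.0, "claw": 0.02},
    {"tx": 0.0, "ty": 0.0, "tz": -0.046, "rx": 0.0, "ry": 0.0, "rz": 0.0, "claw": 0.0},
    {"tx": 0.0, "ty": 0.0, "tz": -0.046, "rx": 0.0, "ry": 0.0, "rz": 0.0, "claw": 0.0},
    {"tx": 0.0, "ty": 0.0, "tz": -0.046, "rx": 0.0, "ry": 0.0, "rz": 0.0, "claw": 0.0},
    {"tx": 0.0, "ty": 0.0, "tz": -0.046, "rx": 0.0, "ry": 0.0, "rz": 0.0, "claw": 0.0},
    {"tx": 0.0, "ty": 0.0, "tz": -0.046, "rx": 0.0, "ry": 0.0, "rz": 0.0, "claw": 0.0},
  ],
)

```text
clock: 16.15
eef_pos: [476.1, 337.4, 4.9]
tool_rot: [3.141, 0.001, 3.139]
force: [0.3, -0.2, 4.6]
width: 6.8
```

apply_moves(
  increments=[
    {"tx": 0.0, "ty": 0.0, "tz": 0.01, "rx": 0.0, "ry": 0.0, "rz": 0.0, "claw": 0.0},
    {"tx": 0.0, "ty": 0.0, "tz": 0.03, "rx": 0.0, "ry": 0.0, "rz": 0.0, "claw": 0.0},
    {"tx": 0.0, "ty": 0.0, "tz": 0.06, "rx": 0.0, "ry": 0.0, "rz": 0.0, "claw": 0.0},
    {"tx": 0.0, "ty": 0.0, "tz": 0.09, "rx": 0.0, "ry": 0.0, "rz": 0.0, "claw": 0.0},
    {"tx": 0.0, "ty": 0.0, "tz": 0.11, "rx": 0.0, "ry": 0.0, "rz": 0.0, "claw": 0.0},
    {"tx": 0.0, "ty": 0.0, "tz": 0.11, "rx": 0.0, "ry": 0.0, "rz": 0.0, "claw": 0.0},
  ],
)

```text
clock: 16.75
eef_pos: [477.5, 338.7, 117.6]
tool_rot: [3.138, 0.005, 3.14]
force: [-0.4, 0.5, -0.0]
width: 6.9
```

```bash
python3 - <<'E'
from h import *
s=get_image("side")
cv2.imwrite("pics/s5.png",cv2.resize(s[60:360,170:420,::-1],None,fx=2,fy=2,interpolation=cv2.INTER_CUBIC));st=read_state();print(st["eef_pos"],st["tool_rot"],st["width"])
E
```

```text
[476.58406024 337.90378932 115.9062036 ] [3.13958413e+00 2.50578050e-03 3.13962093e+00] 7.041580987380803
```

View pics/s5.png

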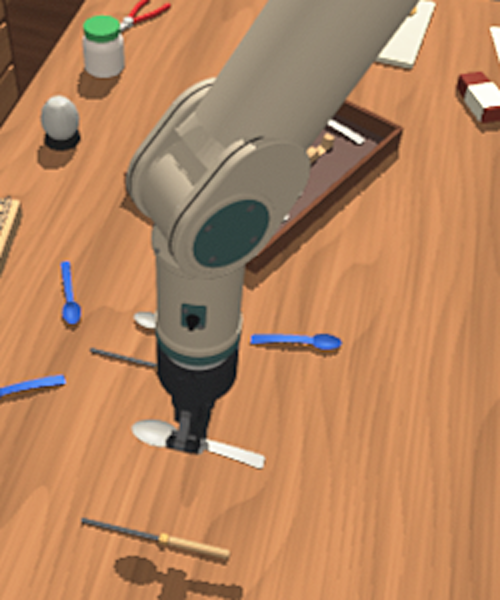

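Spoon_d is held. Carrying it to notch_3.

apply_moves(
  increments=[
    {"tx": 0.001, "ty": -0.02, "tz": 0.0, "rx": 0.0, "ry": 0.0, "rz": -0.2, "claw": 0.0},
    {"tx": 0.002, "ty": -0.05, "tz": 0.0, "rx": 0.0, "ry": 0.0, "rz": -0.4, "claw": 0.0},
    {"tx": 0.004, "ty": -0.09, "tz": 0.0, "rx": 0.0, "ry": 0.0, "rz": -0.8, "claw": 0.0},
    {"tx": 0.006, "ty": -0.135, "tz": 0.0, "rx": 0.0, "ry": 0.0, "rz": -1.2, "claw": 0.0},
    {"tx": 0.008, "ty": -0.18, "tz": 0.0, "rx": 0.0, "ry": 0.0, "rz": -1.6, "claw": 0.0},
    {"tx": 0.01, "ty": -0.225, "tz": 0.0, "rx": 0.0, "ry": 0.0, "rz": -2.0, "claw": 0.0},
    {"tx": 0.0125, "ty": -0.27, "tz": 0.0, "rx": 0.0, "ry": 0.0, "rz": -2.4, "claw": 0.0},
    {"tx": 0.0145, "ty": -0.315, "tz": 0.0, "rx": 0.0, "ry": 0.0, "rz": -2.8, "claw": 0.0},
    {"tx": 0.0165, "ty": -0.36, "tz": 0.0, "rx": 0.0, "ry": 0.0, "rz": -3.2, "claw": 0.0},
    {"tx": 0.0185, "ty": -0.405, "tz": 0.0, "rx": 0.0, "ry": 0.0, "rz": -3.6, "claw": 0.0},
    {"tx": 0.0205, "ty": -0.445, "tz": 0.0, "rx": 0.0, "ry": 0.0, "rz": -4.0, "claw": 0.0},
    {"tx": 0.0225, "ty": -0.485, "tz": 0.0, "rx": 0.0, "ry": 0.0, "rz": -4.4, "claw": 0.0},
  ],
)

```text
clock: 18.0
eef_pos: [495.9, -150.5, 113.0]
tool_rot: [-3.14, -0.003, 2.752]
force: [0.5, 1.2, -1.0]
width: 6.5
```

apply_moves(
  increments=[
    {"tx": 0.002, "ty": -0.04, "tz": 0.0, "rx": 0.0, "ry": 0.0, "rz": -0.3, "claw": 0.0},
    {"tx": 0.0035, "ty": -0.075, "tz": 0.0, "rx": 0.0, "ry": 0.0, "rz": -0.6, "claw": 0.0},
    {"tx": 0.0045, "ty": -0.1, "tz": 0.0, "rx": 0.0, "ry": 0.0, "rz": -0.8, "claw": 0.0},
    {"tx": 0.0053, "ty": -0.1156, "tz": 0.0, "rx": 0.0, "ry": 0.0, "rz": -0.835, "claw": 0.0},
    {"tx": 0.0053, "ty": -0.1156, "tz": -0.01, "rx": 0.0, "ry": 0.0, "rz": -0.835, "claw": 0.0},
    {"tx": 0.0053, "ty": -0.1156, "tz": -0.03, "rx": 0.0, "ry": 0.0, "rz": -0.835, "claw": 0.0},
    {"tx": 0.0053, "ty": -0.1156, "tz": -0.05, "rx": 0.0, "ry": 0.0, "rz": -0.835, "claw": 0.0},
    {"tx": 0.0053, "ty": -0.1156, "tz": -0.06, "rx": 0.0, "ry": 0.0, "rz": -0.835, "claw": 0.0},
  ],
)

```text
clock: 18.8
eef_pos: [502.0, -260.4, 51.9]
tool_rot: [3.14, -0.005, 2.685]
force: [-0.0, 0.1, -0.1]
width: 7.0
```

apply_moves(
  increments=[
    {"tx": 0.0, "ty": 0.0, "tz": -0.015, "rx": 0.0, "ry": 0.0, "rz": 0.0, "claw": 0.0},
    {"tx": 0.0, "ty": 0.0, "tz": -0.027, "rx": 0.0, "ry": 0.0, "rz": 0.0, "claw": 0.0},
    {"tx": 0.0, "ty": 0.0, "tz": -0.035, "rx": 0.0, "ry": 0.0, "rz": 0.0, "claw": 0.0},
    {"tx": 0.0, "ty": 0.0, "tz": -0.039, "rx": 0.0, "ry": 0.0, "rz": 0.0, "claw": 0.0},
    {"tx": 0.0, "ty": 0.0, "tz": -0.039, "rx": 0.0, "ry": 0.0, "rz": 0.0, "claw": 0.0},
    {"tx": 0.0, "ty": 0.0, "tz": -0.039, "rx": 0.0, "ry": 0.0, "rz": 0.0, "claw": 0.0},
    {"tx": 0.0, "ty": 0.0, "tz": -0.039, "rx": 0.0, "ry": 0.0, "rz": 0.0, "claw": 0.0},
  ],
)

```text
clock: 19.5
eef_pos: [503.9, -263.5, 15.6]
tool_rot: [3.142, 0.001, 2.683]
force: [0.2, 0.6, -1.3]
width: 6.8
```

apply_moves(
  increments=[
    {"tx": 0.0, "ty": 0.0, "tz": 0.0, "rx": 0.0, "ry": 0.0, "rz": 0.0, "claw": 0.012},
    {"tx": 0.0, "ty": 0.0, "tz": 0.0, "rx": 0.0, "ry": 0.0, "rz": 0.0, "claw": 0.024},
    {"tx": 0.0, "ty": 0.0, "tz": 0.0, "rx": 0.0, "ry": 0.0, "rz": 0.0, "claw": 0.024},
    {"tx": 0.0, "ty": 0.0, "tz": 0.0, "rx": 0.0, "ry": 0.0, "rz": 0.0, "claw": 0.024},
    {"tx": 0.0, "ty": 0.0, "tz": 0.015, "rx": 0.0, "ry": 0.0, "rz": 0.0, "claw": 0.024},
    {"tx": 0.0, "ty": 0.0, "tz": 0.04, "rx": 0.0, "ry": 0.0, "rz": 0.0, "claw": 0.024},
    {"tx": 0.0, "ty": 0.0, "tz": 0.07, "rx": 0.0, "ry": 0.0, "rz": 0.0, "claw": 0.024},
    {"tx": 0.0, "ty": 0.0, "tz": 0.1, "rx": 0.0, "ry": 0.0, "rz": 0.0, "claw": 0.024},
    {"tx": 0.005, "ty": 0.03, "tz": 0.115, "rx": 0.0, "ry": 0.0, "rz": 0.1, "claw": 0.024},
    {"tx": 0.01, "ty": 0.07, "tz": 0.115, "rx": 0.0, "ry": 0.0, "rz": 0.4, "claw": 0.024},
    {"tx": 0.015, "ty": 0.11, "tz": 0.115, "rx": 0.0, "ry": 0.0, "rz": 0.7, "claw": 0.024},
    {"tx": 0.02, "ty": 0.15, "tz": 0.115, "rx": 0.0, "ry": 0.0, "rz": 1.0, "claw": 0.024},
  ],
)

```text
clock: 20.7
eef_pos: [523.9, -112.0, 131.8]
tool_rot: [3.141, 0.002, 2.77]
force: [0.4, 0.6, 0.0]
width: 24.3
```

apply_moves(
  increments=[
    {"tx": 0.007, "ty": 0.035, "tz": 0.0, "rx": 0.0, "ry": 0.0, "rz": 0.4, "claw": 0.04},
    {"tx": 0.016, "ty": 0.08, "tz": 0.0, "rx": 0.0, "ry": 0.0, "rz": 1.0, "claw": 0.04},
    {"tx": 0.025, "ty": 0.125, "tz": 0.0, "rx": 0.0, "ry": 0.0, "rz": 1.6, "claw": 0.04},
    {"tx": 0.034, "ty": 0.17, "tz": -0.01, "rx": 0.0, "ry": 0.0, "rz": 2.2, "claw": 0.04},
    {"tx": 0.042, "ty": 0.21, "tz": -0.03, "rx": 0.0, "ry": 0.0, "rz": 2.7, "claw": 0.04},
    {"tx": 0.0458, "ty": 0.2272, "tz": -0.05, "rx": 0.0, "ry": 0.0, "rz": 2.95, "claw": 0.04},
    {"tx": 0.0458, "ty": 0.2272, "tz": -0.07, "rx": 0.0, "ry": 0.0, "rz": 2.95, "claw": 0.04},
    {"tx": 0.0458, "ty": 0.2272, "tz": -0.09, "rx": 0.0, "ry": 0.0, "rz": 2.95, "claw": 0.04},
    {"tx": 0.0458, "ty": 0.2272, "tz": -0.11, "rx": 0.0, "ry": 0.0, "rz": 2.95, "claw": 0.04},
    {"tx": 0.0458, "ty": 0.2272, "tz": -0.12, "rx": 0.0, "ry": 0.0, "rz": 2.95, "claw": 0.04},
    {"tx": 0.0458, "ty": 0.2272, "tz": -0.126, "rx": 0.0, "ry": 0.0, "rz": 2.95, "claw": 0.04},
    {"tx": 0.0458, "ty": 0.2272, "tz": -0.126, "rx": 0.0, "ry": 0.0, "rz": 2.95, "claw": 0.04},
  ],
)

```text
clock: 21.9
eef_pos: [569.4, 113.8, 4.4]
tool_rot: [-3.141, -0.0, 3.027]
force: [-0.3, 0.2, -0.9]
width: 40.1
```

apply_moves(
  increments=[
    {"tx": 0.0, "ty": 0.0, "tz": 0.0, "rx": 0.0, "ry": 0.0, "rz": 0.0, "claw": 0.04},
    {"tx": 0.0, "ty": 0.0, "tz": 0.0, "rx": 0.0, "ry": 0.0, "rz": 0.0, "claw": 0.02},
    {"tx": 0.0, "ty": 0.0, "tz": 0.0, "rx": 0.0, "ry": 0.0, "rz": 0.0, "claw": 0.0},
    {"tx": 0.0, "ty": 0.0, "tz": 0.0, "rx": 0.0, "ry": 0.0, "rz": 0.0, "claw": 0.0},
    {"tx": 0.0, "ty": 0.0, "tz": 0.0, "rx": 0.0, "ry": 0.0, "rz": 0.0, "claw": 0.0},
    {"tx": 0.0, "ty": 0.0, "tz": 0.0, "rx": 0.0, "ry": 0.0, "rz": 0.0, "claw": 0.0},
    {"tx": 0.0, "ty": 0.0, "tz": 0.0, "rx": 0.0, "ry": 0.0, "rz": 0.0, "claw": 0.0},
    {"tx": 0.0, "ty": 0.0, "tz": 0.01, "rx": 0.0, "ry": 0.0, "rz": 0.0, "claw": 0.0},
    {"tx": 0.0, "ty": 0.0, "tz": 0.035, "rx": 0.0, "ry": 0.0, "rz": 0.0, "claw": 0.0},
    {"tx": 0.0, "ty": 0.0, "tz": 0.07, "rx": 0.0, "ry": 0.0, "rz": 0.0, "claw": 0.0},
    {"tx": 0.0, "ty": 0.0, "tz": 0.1, "rx": 0.0, "ry": 0.0, "rz": 0.0, "claw": 0.0},
    {"tx": 0.0, "ty": 0.0, "tz": 0.11, "rx": 0.0, "ry": 0.0, "rz": 0.0, "claw": 0.0},
  ],
)

```text
clock: 23.1
eef_pos: [571.2, 114.4, 117.8]
tool_rot: [3.14, 0.005, 3.027]
force: [0.3, 0.8, -1.2]
width: 6.3
```

```bash
python3 - <<'E'
from h import *
s=get_image("side")
cv2.imwrite("pics/s6.png",cv2.resize(s[60:260,180:400,::-1],None,fx=3,fy=3,interpolation=cv2.INTER_CUBIC));st=read_state();print(st["eef_pos"],st["tool_rot"],st["width"])
E
```

```text
[571.31088113 114.40279209 117.92776928] [3.13959283 0.00528375 3.0273653 ] 6.310223289266429
```

View pics/s6.png

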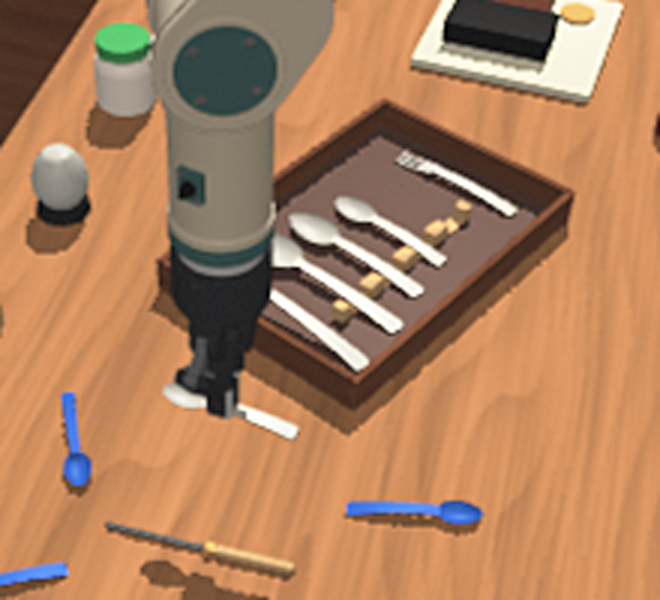

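Three spoons lie in notches 1–3 and spoon_b is held. Carrying it to notch_4.

apply_moves(
  increments=[
    {"tx": -0.003, "ty": -0.015, "tz": 0.0, "rx": 0.0, "ry": 0.0, "rz": -0.1, "claw": 0.0},
    {"tx": -0.01, "ty": -0.045, "tz": 0.0, "rx": 0.0, "ry": 0.0, "rz": -0.4, "claw": 0.0},
    {"tx": -0.018, "ty": -0.085, "tz": 0.0, "rx": 0.0, "ry": 0.0, "rz": -0.8, "claw": 0.0},
    {"tx": -0.027, "ty": -0.128, "tz": 0.0, "rx": 0.0, "ry": 0.0, "rz": -1.2, "claw": 0.0},
    {"tx": -0.036, "ty": -0.171, "tz": 0.0, "rx": 0.0, "ry": 0.0, "rz": -1.6, "claw": 0.0},
    {"tx": -0.045, "ty": -0.214, "tz": 0.0, "rx": 0.0, "ry": 0.0, "rz": -2.0, "claw": 0.0},
    {"tx": -0.054, "ty": -0.257, "tz": 0.0, "rx": 0.0, "ry": 0.0, "rz": -2.4, "claw": 0.0},
    {"tx": -0.063, "ty": -0.3, "tz": 0.0, "rx": 0.0, "ry": 0.0, "rz": -2.8, "claw": 0.0},
    {"tx": -0.072, "ty": -0.342, "tz": 0.0, "rx": 0.0, "ry": 0.0, "rz": -3.2, "claw": 0.0},
    {"tx": -0.08, "ty": -0.38, "tz": 0.0, "rx": 0.0, "ry": 0.0, "rz": -3.6, "claw": 0.0},
    {"tx": -0.087, "ty": -0.41, "tz": 0.0, "rx": 0.0, "ry": 0.0, "rz": -3.9, "claw": 0.0},
    {"tx": -0.0897, "ty": -0.4256, "tz": 0.0, "rx": 0.0, "ry": 0.0, "rz": -3.95, "claw": 0.0},
  ],
)

```text
clock: 24.35
eef_pos: [475.9, -315.6, 112.5]
tool_rot: [-3.139, -0.004, 2.677]
force: [0.4, 0.5, -0.6]
width: 6.5
```

apply_moves(
  increments=[
    {"tx": 0.0, "ty": 0.0, "tz": -0.01, "rx": 0.0, "ry": 0.0, "rz": 0.0, "claw": 0.0},
    {"tx": 0.0, "ty": 0.0, "tz": -0.03, "rx": 0.0, "ry": 0.0, "rz": 0.0, "claw": 0.0},
    {"tx": 0.0, "ty": 0.0, "tz": -0.05, "rx": 0.0, "ry": 0.0, "rz": 0.0, "claw": 0.0},
    {"tx": 0.0, "ty": 0.0, "tz": -0.065, "rx": 0.0, "ry": 0.0, "rz": 0.0, "claw": 0.0},
    {"tx": 0.0, "ty": 0.0, "tz": -0.078, "rx": 0.0, "ry": 0.0, "rz": 0.0, "claw": 0.0},
    {"tx": 0.0, "ty": 0.0, "tz": -0.088, "rx": 0.0, "ry": 0.0, "rz": 0.0, "claw": 0.0},
    {"tx": 0.0, "ty": 0.0, "tz": -0.095, "rx": 0.0, "ry": 0.0, "rz": 0.0, "claw": 0.0},
    {"tx": 0.0, "ty": 0.0, "tz": -0.099, "rx": 0.0, "ry": 0.0, "rz": 0.0, "claw": 0.0},
    {"tx": 0.0, "ty": 0.0, "tz": -0.099, "rx": 0.0, "ry": 0.0, "rz": 0.0, "claw": 0.0},
    {"tx": 0.0, "ty": 0.0, "tz": -0.099, "rx": 0.0, "ry": 0.0, "rz": 0.0, "claw": 0.0},
    {"tx": 0.0, "ty": 0.0, "tz": -0.099, "rx": 0.0, "ry": 0.0, "rz": 0.0, "claw": 0.0},
  ],
)

```text
clock: 25.45
eef_pos: [480.0, -312.0, 15.7]
tool_rot: [-3.142, 0.001, 2.683]
force: [-0.4, 0.0, 0.1]
width: 6.6
```

apply_moves(
  increments=[
    {"tx": 0.0, "ty": 0.0, "tz": 0.0, "rx": 0.0, "ry": 0.0, "rz": 0.0, "claw": 0.012},
    {"tx": 0.0, "ty": 0.0, "tz": 0.0, "rx": 0.0, "ry": 0.0, "rz": 0.0, "claw": 0.024},
    {"tx": 0.0, "ty": 0.0, "tz": 0.0, "rx": 0.0, "ry": 0.0, "rz": 0.0, "claw": 0.024},
    {"tx": 0.0, "ty": 0.0, "tz": 0.0, "rx": 0.0, "ry": 0.0, "rz": 0.0, "claw": 0.024},
    {"tx": 0.0, "ty": 0.0, "tz": 0.015, "rx": 0.0, "ry": 0.0, "rz": 0.0, "claw": 0.024},
    {"tx": 0.0, "ty": 0.0, "tz": 0.04, "rx": 0.0, "ry": 0.0, "rz": 0.0, "claw": 0.024},
    {"tx": 0.0, "ty": 0.0, "tz": 0.07, "rx": 0.0, "ry": 0.0, "rz": 0.0, "claw": 0.024},
    {"tx": 0.0, "ty": 0.0, "tz": 0.1, "rx": 0.0, "ry": 0.0, "rz": 0.0, "claw": 0.024},
    {"tx": 0.005, "ty": 0.03, "tz": 0.125, "rx": 0.0, "ry": 0.0, "rz": 0.0, "claw": 0.024},
    {"tx": 0.01, "ty": 0.07, "tz": 0.125, "rx": 0.0, "ry": 0.0, "rz": 0.0, "claw": 0.024},
    {"tx": 0.015, "ty": 0.115, "tz": 0.125, "rx": 0.0, "ry": 0.0, "rz": 0.0, "claw": 0.024},
    {"tx": 0.02, "ty": 0.16, "tz": 0.125, "rx": 0.0, "ry": 0.0, "rz": 0.0, "claw": 0.024},
  ],
)

```text
clock: 26.65
eef_pos: [500.1, -150.5, 141.8]
tool_rot: [3.141, 0.002, 2.682]
force: [0.4, 0.6, 0.6]
width: 24.2
```

apply_moves(
  increments=[
    {"tx": 0.0, "ty": 0.045, "tz": 0.0, "rx": 0.0, "ry": 0.0, "rz": 0.0, "claw": 0.024},
    {"tx": 0.0, "ty": 0.09, "tz": 0.0, "rx": 0.0, "ry": 0.0, "rz": 0.0, "claw": 0.024},
    {"tx": 0.0, "ty": 0.135, "tz": 0.0, "rx": 0.0, "ry": 0.0, "rz": 0.0, "claw": 0.024},
    {"tx": 0.0, "ty": 0.18, "tz": 0.0, "rx": 0.0, "ry": 0.0, "rz": 0.0, "claw": 0.024},
    {"tx": 0.0, "ty": 0.225, "tz": 0.0, "rx": 0.0, "ry": 0.0, "rz": 0.0, "claw": 0.024},
    {"tx": 0.0, "ty": 0.27, "tz": 0.0, "rx": 0.0, "ry": 0.0, "rz": 0.0, "claw": 0.024},
    {"tx": 0.0, "ty": 0.315, "tz": 0.0, "rx": 0.0, "ry": 0.0, "rz": 0.0, "claw": 0.024},
    {"tx": 0.0, "ty": 0.36, "tz": 0.0, "rx": 0.0, "ry": 0.0, "rz": 0.0, "claw": 0.024},
    {"tx": 0.0, "ty": 0.4, "tz": 0.0, "rx": 0.0, "ry": 0.0, "rz": 0.0, "claw": 0.024},
    {"tx": 0.0, "ty": 0.42, "tz": 0.0, "rx": 0.0, "ry": 0.0, "rz": 0.0, "claw": 0.024},
    {"tx": 0.0, "ty": 0.42, "tz": 0.0, "rx": 0.0, "ry": 0.0, "rz": 0.0, "claw": 0.024},
    {"tx": 0.0, "ty": 0.42, "tz": 0.0, "rx": 0.0, "ry": 0.0, "rz": 0.0, "claw": 0.024},
  ],
)

```text
clock: 27.85
eef_pos: [499.6, 267.6, 140.9]
tool_rot: [-3.141, 0.0, 2.683]
force: [0.3, -0.5, -0.5]
width: 24.1
```

```bash
python3 - <<'E'
from h import *
np.set_printoptions(precision=1,suppress=True)
t=get_image("top");s=get_image("side");crop(t,280,130,190,140,4.2,"pics/ft.png");crop(s,225,85,155,125,4.8,"pics/fs.png")
st=read_state();print(st["eef_pos"],st["force"])
for n,im in(("top",t),("side",s)):
  print(n)
  for a,m,ea,eb in blobs(im): print(a,m,ea,eb) if (n=="top" and 290<m[0]<440 and m[1]>120) or (n=="side" and 240<m[0]<380 and 90<m[1]<210) else 0
E
```

```text
[500.  266.  140.7] [-0.4 -0.2 -0.1]
top
535 [319.6 190.8] [330.2 162.9] [302.4 227.9]
616 [345.2 195.8] [359.1 167.6] [326.3 236.2]
479 [364. 207.] [375.2 181.9] [348.7 241. ]
360 [382.6 219. ] [392.5 197.2] [369.5 246.4]
267 [401.3 231. ] [409.5 212. ] [391.  252.7]
309 [422.3 244.6] [432.4 216.9] [410.8 271.1]
side
161 [333.7 120.7] [316.3 113.2] [350.3 129.7]
119 [321.9 128.9] [309.9 123. ] [334.3 136.7]
115 [315.6 139.3] [303.3 131.7] [326.8 146.5]
128 [308.3 149.7] [295.4 141.8] [319.3 156.7]
146 [301.1 161. ] [288.4 151.8] [312.3 168.5]
110 [294.2 175.9] [287.4 168.8] [301. 181.]
47 [266.2 201.4] [254.5 198.5] [278.5 199. ]
```

View pics/ft.png

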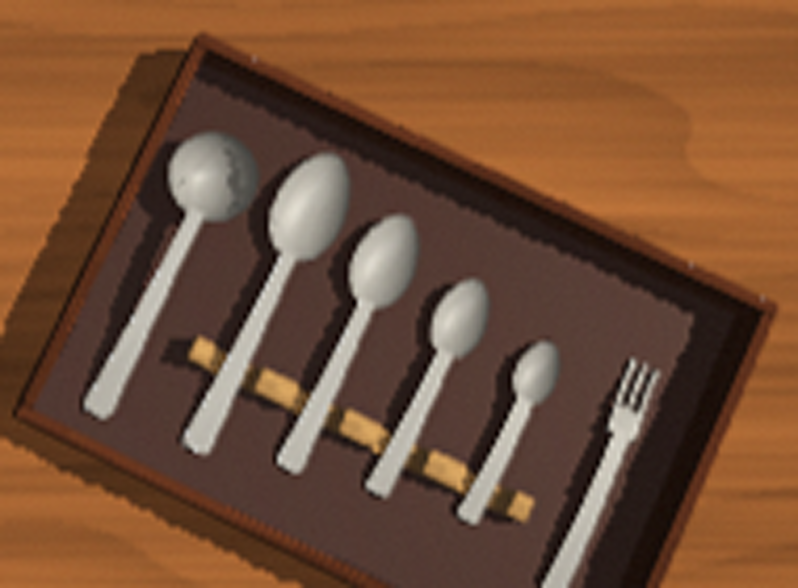

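View pics/fs.png

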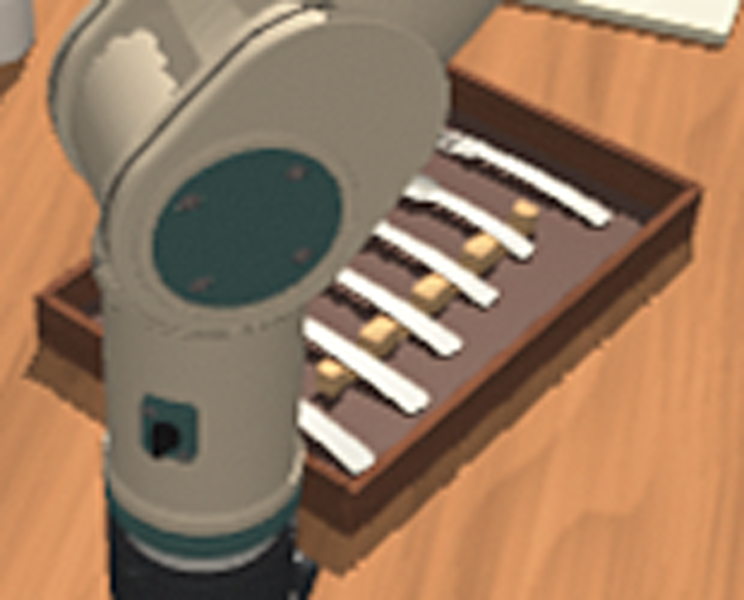

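All four spoons lie in their notches. One numeric check against the notch frames, then hand in.

```bash
python3 - <<'E'
from h import *
np.set_printoptions(precision=1,suppress=True)
f=lambda u,v,z:plane("top",280+(u+.5)/4.2-.5,130+(v+.5)/4.2-.5,z)
g=lambda q:(280+(q[0]+.5)/4.2-.5,130+(q[1]+.5)/4.2-.5)
D={"c":((330,153),(196,450),100,98,18),"a":((408,214),(290,470),85,83,17),"d":((476,279),(377,494),69,73,16),"b":((548,340),(468,519),54,64,15)}
S={"c":(312.3,168.5),"a":(319.3,156.7),"d":(326.8,146.5),"b":(334.3,136.7)}
th=-.459;x=np.array([np.cos(th),np.sin(th)]);y=np.array([-x[1],x[0]]);n=np.array([512,-147.])
for i,k in enumerate("cadb"):
    t,e,lt,le,z=D[k];T=f(*t,z)[:2];E=f(*e,13)[:2];u=(T-E)/np.linalg.norm(T-E)
    for o in(T-u*lt,E+u*le):
        d=o-(n-54*i*y);print(k,d@x,d@y,end=" ")
    print("L",np.linalg.norm(T-E),"ang",np.arctan2(u@y,u@x).round(3),"end tri",*tri(g(e),S[k]))
print(finish_job())
E
```

```text
c 43.13624934593282 0.7187257825782195 c 43.123223217557005 0.7184652459598981 L 198.013028733622 ang 0.02 end tri [ 462.3 -123.3   15.6] 0.07582266210590768
a 45.09855654020223 -1.5971908779728852 a 42.3858423454419 -1.6150843831542234 L 170.71277320835745 ang 0.007 end tri [ 451.3 -178.5   16.1] 1.1015974179076649
d 43.33077558126627 0.06248534031433228 d 42.56519617902237 0.06137428568645962 L 142.76558020845792 ang 0.001 end tri [ 437.5 -229.1   17.1] 0.9961978330446163
b 44.011256935965584 0.41310011194010243 b 44.199939980009276 0.4141914970539228 L 117.81131379957434 ang 0.006 end tri [ 423.  -282.2   16.3] 0.6244920696722288
the job is handed in; nothing more can be done
None
```

I laid the four spoons in the notches in order of length and handed the job in at about 28 s on the robot's clock. Spoon_c is in notch_1 next to the ladle, then spoon_a in notch_2, spoon_d in notch_3 and spoon_b in notch_4 next to the fork.

- **Position:** the last top-view check puts each spoon's origin 42 to 45 mm along x from its notch. Sideways they are within 1.6 mm, and the angle is within 0.02 rad.
- **Ladle and fork:** they show at the same top-view pixels as at the start.
- **Robot:** it stands clear of everything, with the gripper slightly open.
- **Height:** the handle ends triangulated at 15.6 to 17.1 mm, about 3 mm above the expected 12 to 14 mm. The side camera saw only part of the handles, because the arm hid the bowls. I took this as measurement error, since the spoons look flat with their handles down in the notches. I did not measure the bowls' height in the tray.
- **Grip width:** the gripper read 6 to 7.5 mm on handles listed as 9 to 10 mm wide. The spoons held firmly all the same.

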